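# Load and lock the chew drying basket

## Robot

A 6-joint arm with a two-finger parallel gripper is mounted at the origin on the work surface. World frame = base frame: x ahead of the robot, y to its left, z up, the work surface at z = 0. Lengths are in m, angles in rad, forces in N, time in s.
With the tool pointing down it reaches from about 0.35 to 0.775 m from the base axis. Payload 7.3 kg.
Tool frame: the origin (TCP) lies between the finger pads; the fingertips stand 17 mm ahead of it and the grasp point (between the pads) lies 2 mm behind it (tcp_to_tips is the distance from the TCP to the fingertips, in m); z points along the fingers, y is the line along which they close (so a half turn about z gives the same grasp; the last joint's range is limited). The gripper opens to 92 mm and grips with 3 to 60 N. Pads are 19 mm wide; open, the fingers measure 130 mm over their backs; the gripper's body (75 mm by 190 mm) begins 47 mm behind the grasp point.
Start: joints at [1.195, 0.342, 1.524, -0, 1.275, -0.146], TCP at [0.12, 0.511, 0.244] pointing down, gripper open.
Joint ranges: [-2.53, 2.53], [-0.77, 2.02], [0.04, 2.7], [-1, 4.14], [0.28, 2.66], [-3.11, 3.11]. Speed limits (rad/s): [2.57, 2.57, 3.14, 3.14, 3.14, 3.14].

## Interface

Orientations are given as a 3x3 rotation matrix whose columns are the frame's x, y, z axes.
In Python, from plant import get_state, camera, camera_params, hand_in, tcp_to_tips gives the robot as it stands. The module is installed in compiled form; this text tells all that it offers.
- The arm moves only by the tool apply_moves, never from a script. Its argument "rows" is a list of rows, each a list of 3 entries, a list of its own where there are three numbers: the finger opening in mm, from 0 to 91.8, then the shift along the tool's x, y, z in mm, then the turn about the tool's z in degrees. A call has 1 to 10 rows; each row shifts and turns the commanded pose from where the row before left it, along the tool's axes as they then stand; what a row does not reach is not made up. A row lasts 1/12 s, in which the tool goes at most 41.7 mm and 7.16 degrees, less where a joint would pass 70% of its speed; a pose out of reach is approached as far as the arm can. A call is refused whole if a number of a shift passes 41.7 or a number of a turn 7.16, either way. A call with a gripper value outside its range is refused whole. The fingers move at their own pace and stop on an object; the grip force is fixed at half the most. Time passes only in rows, so rows that do not move let the fingers close. It gives the time, the measured TCP pose, the force and the opening at its end, in the units of the state.
- get_state(): the state, without advancing time (a new reading comes with each control period).
- camera(name): name is "scene" or "top"; returns (picture, depth): 420x560x3 uint8, red, green, blue; 420x560 float32, m along the optical axis (not along the pixel's ray), 0 where there is no reading.
- camera_params(name): a dict with "fx", "fy", "cx", "cy" (pixels), "rvec" (rotation vector, rad) and "tvec" (3), from world to camera coordinates, as OpenCV has them. Camera axes: x right, y down, z forward; pixel columns grow to the right and rows downward; lengths in m; the calibration is good to about 2 mm. A picture is of the moment at which its call begins. camera_params takes no time and is no camera call.
- hand_in(): hands the job in, once; it reports no verdict.
The state is a dict: "clock": time; "joint_pos": joint angles; "qd": joint speeds; "joint_efforts": joint torques, N m; "ee_pos": TCP position; "ee_rot": TCP orientation; "contact_force": force on the tool from outside, world axes, zero at the start; "ft_torque": the same for the moment, N m; "opening": opening from 0.0 (shut) to 1.0 (fully open).
Only numpy, scipy, OpenCV 4.12 (cv2) and the standard library are available. Lean on these libraries where they do the work, as an engineer would, in place of code of your own. Each camera call takes 0.05 s, during which the arm holds its last target. There are 200 camera calls.

## Task

Load the wire drying basket: turn the red cam handle right out to free the lid, open the lid fully, and lay every dog chew from the white board on the basket floor in one neat side-by-side row, each lengthwise front to back and straight, with a clear air gap (at least 5 mm) between neighbours. Then shut the lid and turn the cam handle back over its hump until it drops fully into its low notch, locking the lid; leave the bottle, jar, brush and bowl where they are.

Things in the scene. Friction and masses are not known exactly. Their poses are not given: they have to be found in the camera images.
- basket_floor (a point): wire drying basket, fixed: outside 176 front to back (x) by 350 (y), rim 75 above the bench, inside 164 by 338. This point: centre of its wire floor, 30 above the bench. x towards the back (hinge) side, y to its left, z up; turned a little on the bench. Chews go lengthwise along x, so the row runs along y.
- lid (a joint): hinged wire lid of the basket, 340 wide, rad: 0 shut, 1.75 fully open, leaning a little past upright on its stop, where it stays by itself. Hinge line along the basket's y on its back rim. About 2 N at the handle lifts it; damped, it falls shut slowly when let go before upright.
- lid_hinge (a point): point on the lid's hinge line, at the middle of the back rim, 79 above the bench; y along the hinge line (fixed direction, equal to the basket's y).
- lid_handle (a point): middle of the orange round grip (13 diameter, 86 long, along the basket's y) of the lid handle, 215 from the hinge line in the plane of the lid. Lid shut: 41 clear in front of the basket wall, 79 above the bench, nothing below. Can be pinched from above, lid shut or open; it turns in the fingers as the lid swings.
- latch_turn (a joint): cam handle (red lever, black knob), rad about its upright post: 0 locked (lever along the front to the basket's +y, steel tongue over the lid's front bar), anticlockwise from above to 1.5 fully open (lever towards the robot). Going to locked it climbs a cam, highest at 0.45 to 0.6, then drops by its spring into the notch at 0. About 4 N at the knob to leave the notch, under 2 N elsewhere.
- latch_lift (a joint): height of the cam handle in m: 0 down in the low notch, 0.009 at the top of the cam, 0.0025 fully open. It follows latch_turn.
- latch_post (a point): point on the cam handle's upright turning axis, 84 above the bench; axes as the basket's.
- latch_knob (a point): centre of the black upright knob (22 diameter, 38 tall) at the end of the lever, 70 from the turning axis, 111 above the bench when locked; the lever (14 wide, 8 thick) lies just under the knob, its top 100 above the bench when locked. Its y points outward along the lever.
- board: white plastic board 300 by 245, 6 thick, fixed on the bench, on which the chews lie at the start. Origin in the middle of its underside.
- chew0_mid (a point): hard dog chew shaped like a bone, 120 long, 44 wide over the two round lobes at each end, 28 thick; the straight shank between them is 22 wide, 70 long; 0.12 kg. This point is its centre, half-way up; x along its length, z through its thickness. 3 to 5 chews are present; absent ones read None from the start. Usually lies flat.
- chew1_mid (a point): hard dog chew shaped like a bone, 120 long, 44 wide over the two round lobes at each end, 28 thick; the straight shank between them is 22 wide, 70 long; 0.12 kg. This point is its centre, half-way up; x along its length, z through its thickness. 3 to 5 chews are present; absent ones read None from the start. Usually lies flat.
- chew2_mid (a point): hard dog chew shaped like a bone, 120 long, 44 wide over the two round lobes at each end, 28 thick; the straight shank between them is 22 wide, 70 long; 0.12 kg. This point is its centre, half-way up; x along its length, z through its thickness. 3 to 5 chews are present; absent ones read None from the start. Usually lies flat.
- chew3_mid (a point): hard dog chew shaped like a bone, 120 long, 44 wide over the two round lobes at each end, 28 thick; the straight shank between them is 22 wide, 70 long; 0.12 kg. This point is its centre, half-way up; x along its length, z through its thickness. 3 to 5 chews are present; absent ones read None from the start. Usually lies flat.
- chew4_mid (a point): hard dog chew shaped like a bone, 120 long, 44 wide over the two round lobes at each end, 28 thick; the straight shank between them is 22 wide, 70 long; 0.12 kg. This point is its centre, half-way up; x along its length, z through its thickness. 3 to 5 chews are present; absent ones read None from the start. Usually lies flat.
- sanitiser: white bottle with blue cap, 64 diameter, 190 tall, standing left of the basket; leave alone. Origin in the middle of its underside.
- jar: amber jar with green lid, 84 diameter, 120 tall; leave alone. Origin in the middle of its underside.
- brush: hand brush 200 long lying on the bench; leave alone. Origin in the middle of its underside, x along it.
- pan: black rubber bowl 96 diameter, 50 tall; leave alone. Origin in the middle of its underside.
There are look-alikes about, which are no part of the job. What is shaped like the part that bears chew0_mid but blue or green is not meant. Leave any blue look-alike of the part that bears chew3_mid alone.

How it is judged:
On the way, in this order (a step that is already met when the one before it is completed fails the run):
1. the cam handle is turned out, clear of the lid (value of joint latch_turn above 1.25 rad), for 0.2 s.
2. the lid is open, past upright (value of joint lid above 1.6 rad), for 0.2 s.
3. all chews lie in a row in the open basket (x of chew0_mid in the frame of basket_floor between -0.03 and 0.03 m and y of chew0_mid in the frame of basket_floor between -0.155 and 0.155 m and z of chew0_mid in the frame of basket_floor between 0.005 and 0.03 m and angle between the x axis of each of chew0_mid, chew1_mid, chew2_mid, chew3_mid, chew4_mid and the x axis of basket_floor, either way round below 0.21 rad and horizontal distance between chew0_mid and chew1_mid above 0.048 m and horizontal distance between each of chew0_mid, chew1_mid and chew2_mid above 0.048 m and horizontal distance between each of chew0_mid, chew1_mid, chew2_mid and chew3_mid above 0.048 m and horizontal distance between each of chew0_mid, chew1_mid, chew2_mid, chew3_mid and chew4_mid above 0.048 m and x of chew1_mid in the frame of basket_floor between -0.03 and 0.03 m and y of chew1_mid in the frame of basket_floor between -0.155 and 0.155 m and z of chew1_mid in the frame of basket_floor between 0.005 and 0.03 m and x of chew2_mid in the frame of basket_floor between -0.03 and 0.03 m and y of chew2_mid in the frame of basket_floor between -0.155 and 0.155 m and z of chew2_mid in the frame of basket_floor between 0.005 and 0.03 m and x of chew3_mid in the frame of basket_floor between -0.03 and 0.03 m and y of chew3_mid in the frame of basket_floor between -0.155 and 0.155 m and z of chew3_mid in the frame of basket_floor between 0.005 and 0.03 m and x of chew4_mid in the frame of basket_floor between -0.03 and 0.03 m and y of chew4_mid in the frame of basket_floor between -0.155 and 0.155 m and z of chew4_mid in the frame of basket_floor between 0.005 and 0.03 m and value of joint lid above 1.3 rad), for 0.3 s.
4. the lid is shut, the cam handle still out (value of joint lid below 0.04 rad and value of joint latch_turn above 0.6 rad), for 0.2 s.
5. the cam handle has dropped into its low notch over the shut lid (value of joint lid below 0.04 rad and value of joint latch_turn below 0.09 rad and value of joint latch_lift below 0.0025 m), for 0.2 s.
At the end, for the whole second after the job is handed in: Every chew lies at rest on the basket floor (centre under 30 mm above it, within 30 mm of its mid-line), within 12 degrees of front to back, centres 48 mm apart or more; lid within 0.04 rad of shut; cam handle within 0.09 rad of locked and 2.5 mm of the notch bottom (all of step 5 and x of chew0_mid in the frame of basket_floor between -0.03 and 0.03 m and y of chew0_mid in the frame of basket_floor between -0.155 and 0.155 m and z of chew0_mid in the frame of basket_floor between 0.005 and 0.03 m and angle between the x axis of each of chew0_mid, chew1_mid, chew2_mid, chew3_mid, chew4_mid and the x axis of basket_floor, either way round below 0.21 rad and horizontal distance between chew0_mid and chew1_mid above 0.048 m and horizontal distance between each of chew0_mid, chew1_mid and chew2_mid above 0.048 m and horizontal distance between each of chew0_mid, chew1_mid, chew2_mid and chew3_mid above 0.048 m and horizontal distance between each of chew0_mid, chew1_mid, chew2_mid, chew3_mid and chew4_mid above 0.048 m and x of chew1_mid in the frame of basket_floor between -0.03 and 0.03 m and y of chew1_mid in the frame of basket_floor between -0.155 and 0.155 m and z of chew1_mid in the frame of basket_floor between 0.005 and 0.03 m and x of chew2_mid in the frame of basket_floor between -0.03 and 0.03 m and y of chew2_mid in the frame of basket_floor between -0.155 and 0.155 m and z of chew2_mid in the frame of basket_floor between 0.005 and 0.03 m and x of chew3_mid in the frame of basket_floor between -0.03 and 0.03 m and y of chew3_mid in the frame of basket_floor between -0.155 and 0.155 m and z of chew3_mid in the frame of basket_floor between 0.005 and 0.03 m and x of chew4_mid in the frame of basket_floor between -0.03 and 0.03 m and y of chew4_mid in the frame of basket_floor between -0.155 and 0.155 m and z of chew4_mid in the frame of basket_floor between 0.005 and 0.03 m and linear speed of each of chew0, chew1, chew2, chew3, chew4 below 0.02 m/s); the robot touches nothing.
It fails at once if the sanitiser is moved more than 30 mm (distance of sanitiser from where it was at the start of the episode above 0.03 m).
It fails at once if the jar is moved more than 30 mm (distance of jar from where it was at the start of the episode above 0.03 m).
It fails at once if the brush is moved more than 30 mm (distance of brush from where it was at the start of the episode above 0.03 m).
It fails at once if the pan is moved more than 30 mm (distance of pan from where it was at the start of the episode above 0.03 m).
Of chew0, chew1, chew2, chew3, chew4 only 3 to 5 are there at a start; the rules pass over those that are not, and their reading is None.
At some moment in a run one of chew0, chew1, chew2, chew3, chew4 may be knocked a few centimetres aside while the robot is not near it.
Once in a run the grip may slacken for a moment while it holds something.
It also fails if it takes over 210 s, if anything falls off the work surface, if the arm or the gripper's body presses on something with over 40 N, if the wrist force passes 120 N, or if a joint passes its speed limit or range.

## Working session

There is one attempt and no reset: what is moved stays moved. The work goes in short steps, Python scripts to look and compute and a tool call to move; the robot and the scene stay as the last step left them, time stands still between calls to the robot, and variables do not carry over. Pictures are saved under pics/ and viewed, on a budget of 14 in all, crops included, one or two more only if the job needs it, and the job is handed in when it is done.

Besides the shell and the picture viewer there is one more tool, called after ">>>" by a JSON object that holds its "op" and its "data". apply_moves: Moves the arm, as the interface text tells. Its arguments: {"type":"object","properties":{"rows":{"type":"array"}},"required":["rows"]}

```bash
mkdir -p pics
cat > h.py <<'E'
import numpy as np, cv2
from plant import get_state, camera, camera_params, tcp_to_tips
def grab(n, save=None):
    im,d=camera(n)
    if save: cv2.imwrite('pics/'+save, im[:,:,::-1])
    return im,d
def RT(n):
    p=camera_params(n); return p,cv2.Rodrigues(np.array(p['rvec'],float))[0],np.array(p['tvec'],float).ravel()
def ray(n,u,v,z):
    "pixel -> point on plane world z"
    p,R,t=RT(n); d=R.T@np.array([(u-p['cx'])/p['fx'],(v-p['cy'])/p['fy'],1]); c=-R.T@t
    return c+d*(z-c[2])/d[2]
def cloud(n,d):
    p,R,t=RT(n); v,u=np.mgrid[:d.shape[0],:d.shape[1]]
    P=np.stack([(u-p['cx'])/p['fx']*d,(v-p['cy'])/p['fy']*d,d],-1)
    return (P-t)@R
def proj(n,P):
    p,R,t=RT(n); q=R@np.array(P)+t; return q[0]/q[2]*p['fx']+p['cx'],q[1]/q[2]*p['fy']+p['cy']
E
python3 - <<'E'
from h import *
a,d=grab('scene'); b,e=grab('top')
cv2.imwrite('pics/s0.png',a[:,:,::-1]); cv2.imwrite('pics/t0.png',cv2.resize(b[:,:,::-1],(784,588),interpolation=cv2.INTER_CUBIC))
for n in('scene','top'):
    p,R,t=RT(n); print(n,p,-R.T@t)
print(get_state(),tcp_to_tips)
E
```

```text
scene {'fx': 411.64323097971356, 'fy': 411.64323097971356, 'cx': 277.870091831484, 'cy': 212.34478947017553, 'rvec': array([ 1.34917413,  2.1055432 , -1.01175825]), 'tvec': array([ 0.25154717, -0.2205853 ,  1.5642386 ])} [1.31854074 0.36454501 0.8290558 ]
top {'fx': 535.4494414511329, 'fy': 535.4494414511329, 'cx': 275.37288451063597, 'cy': 213.05524223049926, 'rvec': array([ 2.0215897 , -2.203949  ,  0.23019779]), 'tvec': array([-0.00672263,  0.52956857,  1.49304806])} [ 0.20652566 -0.02632107  1.57045691]
{'clock': 0.1, 'joint_pos': array([ 1.19496740e+00,  3.42657512e-01,  1.52491397e+00, -1.72503597e-05,
        1.27539693e+00, -1.45976903e-01]), 'qd': array([-0.00058303, -0.00185363, -0.00229957,  0.00089151,  0.00140367,
       -0.00068894]), 'joint_efforts': array([ 3.48778041e-03, -4.31995904e+01, -2.44697517e+01,  7.20152026e-02,
        5.24326286e-02, -6.42283726e-05]), 'ee_pos': array([0.11945912, 0.51088284, 0.24311475]), 'ee_rot': array([[-9.73701220e-01,  2.27828211e-01, -4.89613706e-04],
       [ 2.27828663e-01,  9.73700389e-01, -1.28579680e-03],
       [ 1.83796272e-04, -1.36352995e-03, -9.99999054e-01]]), 'contact_force': array([0.61529815, 0.52950912, 0.04346988]), 'ft_torque': array([ 0.03709333, -0.04527018,  0.02349813]), 'opening': 1.0014822537690424} 0.017
```

View pics/s0.png

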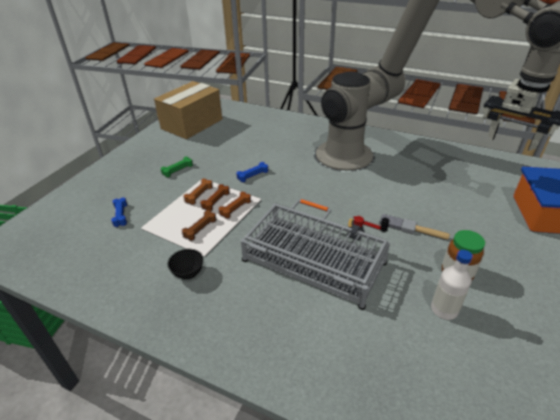

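View pics/t0.png

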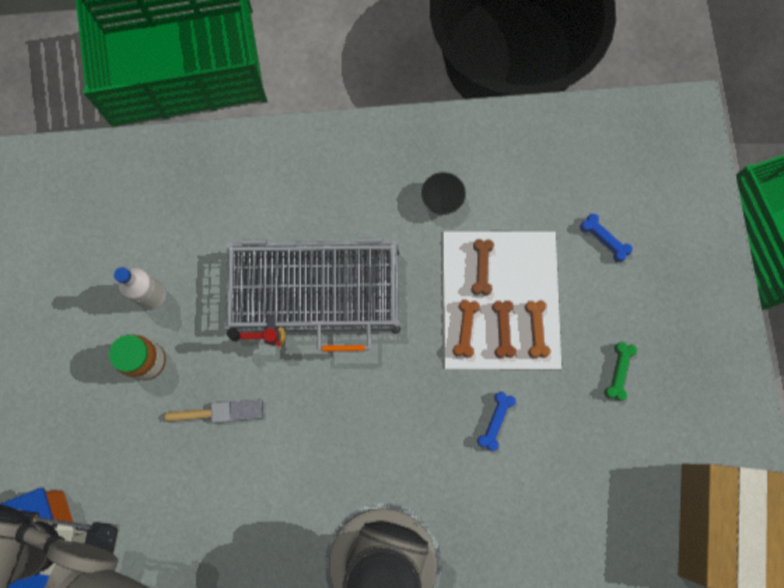

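Scene view: basket at (315,250), red cam at (370,223), orange grip (313,205), four brown chews on the board (200,190),(215,197),(235,205),(198,224). Candidates in the top view (784 px wide): brown (482,267), (466,328), (504,329), (538,329) are the chews. Look-alikes to leave: blue (606,238), blue (496,421), green (621,371). Red/black cam lever runs (235,334)–(280,336), orange grip at (344,348).

```bash
cat >> h.py <<'E'
def chews(n='top',z=0.032,im=None):
    im=grab(n)[0] if im is None else im
    h=cv2.cvtColor(im,cv2.COLOR_RGB2HSV)
    m=cv2.inRange(h,(4,110,60),(14,255,235))
    return h,m
def blobs(m,amin=60):
    c,_=cv2.findContours(m,cv2.RETR_EXTERNAL,cv2.CHAIN_APPROX_NONE)
    return [x for x in c if cv2.contourArea(x)>amin]
def pca(P):
    c=P.mean(0); w,V=np.linalg.eigh(np.cov((P-c).T)); return c,V[:,-1],np.sqrt(w)
def maskpts(n,m,z):
    v,u=np.nonzero(m); return np.array([ray(n,a,b,z)[:2] for a,b in zip(u,v)])
E
python3 - <<'E'
from h import *
im,d=grab('top'); h,m=chews(im=im)
def rep(name,m,z,amin=20):
    for c in blobs(m,amin):
        mm=np.zeros_like(m); cv2.drawContours(mm,[c],-1,255,-1)
        P=maskpts('top',mm,z); ce,ax,w=pca(P); ce=cv2.minAreaRect(P.astype(np.float32))
        pp=c[:,0].mean(0); print(name,'px',pp.round(),'mean',P.mean(0).round(4),'ax',np.degrees(np.arctan2(ax[1],ax[0])).round(1),'rect',np.round(ce[0],4),np.round(ce[1],4))
reg=np.zeros_like(m); reg[160:270,310:405]=255
rep('chew',m&reg,0.026,100)
L=np.zeros_like(m); L[220:265,155:275]=255
rep('orange',cv2.inRange(h,(4,150,120),(20,255,255))&L,0.082)
rep('red',(cv2.inRange(h,(0,150,60),(3,255,255))|cv2.inRange(h,(174,150,60),(180,255,255)))&L,0.099)
rep('yel',cv2.inRange(h,(20,100,80),(35,255,255))&L,0.09)
kn=cv2.inRange(h,(0,0,0),(180,255,45))&L; rep('black',kn,0.128,10)
# basket: depth cloud of rim
P=cloud('top',d); z=P[...,2]
B=(z>0.065)&(z<0.09)&(P[...,0]>0.2)&(P[...,0]<0.7)&(P[...,1]>-0.1)&(P[...,1]<0.35)&(d>0)
Q=P[B]; print(len(Q),Q.min(0),Q.max(0)); r=cv2.minAreaRect(Q[:,:2].astype(np.float32)); print(r)
Bm=((z>0.02)&(z<0.3)&(P[...,0]>0.2)).astype(np.uint8)*255
for c in blobs(Bm,100):
    mm=np.zeros_like(m); cv2.drawContours(mm,[c],-1,255,-1); q=P[(mm>0)&(Bm>0)]; print(c[:,0].mean(0).round(),q.mean(0).round(3),q.min(0).round(3),q.max(0).round(3))
cv2.imwrite('pics/c1.png',cv2.resize(im[160:275,150:300,::-1],(780,598),interpolation=cv2.INTER_CUBIC))
E
```

```text
chew px [384. 235.] mean [ 0.4416 -0.3629] ax 177.1 rect [ 0.4423 -0.3635] [0.0408 0.1156]
chew px [360. 235.] mean [ 0.4472 -0.2932] ax 176.3 rect [ 0.4485 -0.2937] [0.038  0.1156]
chew px [333. 234.] mean [ 0.4554 -0.2142] ax 166.2 rect [ 0.4556 -0.214 ] [0.0386 0.1148]
chew px [345. 190.] mean [ 0.585  -0.2637] ax 171.5 rect [ 0.5849 -0.2638] [0.0361 0.1139]
orange px [245. 248.] mean [0.428  0.0431] ax 85.7 rect [0.4276 0.0417] [0.0842 0.0085]
red px [186. 240.] mean [0.4639 0.1993] ax 82.5 rect [0.4675 0.2029] [0.0814 0.0282]
yel px [201. 239.] mean [0.4645 0.1612] ax -174.5 rect [0.4639 0.1608] [0.0346 0.0103]
black px [166. 239.] mean [0.4665 0.2511] ax -143.5 rect [0.4666 0.2508] [0.0238 0.0152]
2841 [ 0.41998024 -0.08692531  0.06524733] [0.67353946 0.2788039  0.08999479]
((0.5437119603157043, 0.09734576940536499), (0.35500895977020264, 0.23781123757362366), 85.56005096435547)
[355. 301.] [ 0.26  -0.256  0.027] [ 0.201 -0.298  0.02 ] [ 0.318 -0.213  0.038]
[444. 265.] [ 0.338 -0.523  0.027] [ 0.279 -0.561  0.02 ] [ 0.397 -0.487  0.037]
[ 98. 255.] [0.442 0.448 0.101] [0.406 0.416 0.02 ] [0.489 0.494 0.129]
[384. 235.] [ 0.44  -0.361  0.033] [ 0.381 -0.386  0.02 ] [ 0.5   -0.339  0.044]
[360. 235.] [ 0.445 -0.292  0.033] [ 0.387 -0.317  0.02 ] [ 0.507 -0.269  0.043]
[333. 234.] [ 0.454 -0.214  0.033] [ 0.394 -0.246  0.02 ] [ 0.515 -0.183  0.044]
[ 99. 205.] [0.578 0.435 0.118] [0.555 0.411 0.02 ] [0.618 0.477 0.197]
[344. 190.] [ 0.582 -0.263  0.032] [ 0.524 -0.292  0.02 ] [ 0.644 -0.235  0.043]
[223. 210.] [0.558 0.101 0.056] [ 0.42  -0.087  0.02 ] [0.674 0.279 0.138]
[433. 170.] [ 0.626 -0.536  0.027] [ 0.573 -0.586  0.02 ] [ 0.679 -0.488  0.038]
[316. 138.] [ 0.758 -0.198  0.038] [ 0.699 -0.242  0.02 ] [ 0.794 -0.148  0.058]
```

View pics/c1.png

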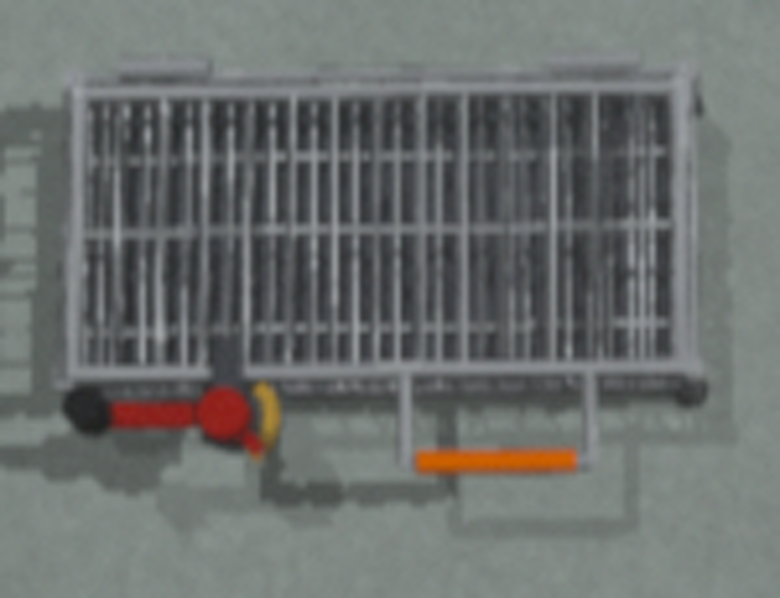

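The crop confirms the red lever with its black knob at full-image px (166.7,238.7), the post at (192.9,239.2) and the orange grip at (245,248).

```bash
cat >> h.py <<'E'
def goto(p,xang,pos=None,R=None):
    "tool-axis shift (mm) and turn (deg) from current measured pose to TCP p, tool x at xang deg"
    s=get_state(); R=s['ee_rot']; d=R.T@(np.array(p)-s['ee_pos'])*1000
    a=np.degrees(np.arctan2(R[1,0],R[0,0])); t=-((xang-a+180)%360-180)
    return d.round(1),round(t,1)
E
python3 - <<'E'
from h import *
K=lambda u,v,z:ray('top',150+u/5.2,160+v/5.2,z)[:2]
knob=K(87,409,.129); post=K(223,412,.103)
print('knob',knob,'post',post, np.linalg.norm(knob-post), np.degrees(np.arctan2(*(knob-post)[::-1])))
a=K(416,460,.081);b=K(577,460,.081); print('grip',a,b,(a+b)/2,np.linalg.norm(a-b))
for r in(100,230,350):print('rim L/R',K(72,r,.075),K(695,r,.075))
print('front bar',K(80,375,.079),K(690,368,.079),'back',K(80,92,.079),K(680,88,.079))
print(goto([.4665,.25,.25],86))
E
```

```text
knob [0.46598177 0.25002017] post [0.4627875  0.18279533] 0.06730068606632156 87.27957294746254
grip [0.43148503 0.08362602] [ 0.42400011 -0.00288734] [0.42774257 0.04036934] 0.08683653873747343
rim L/R [0.65048105 0.26102414] [ 0.62053776 -0.08447195]
rim L/R [0.57624199 0.264212  ] [ 0.54661527 -0.077849  ]
rim L/R [0.50901262 0.26709887] [ 0.47967225 -0.07185135]
front bar [0.49401307 0.26257356] [ 0.46926612 -0.06813304] back [0.65351472 0.25562928] [ 0.62703002 -0.07663092]
(array([-397.3, -175. ,   -6.7]), np.float64(80.8))
```

>>> {"op": "apply_moves", "data": {"rows": [[50, [-28, -12.5, 0], 0], [50, [-28, -12.5, 0], 0], [50, [-28, -12.5, 0], 0], [50, [-28, -12.5, 0], 0], [50, [-28, -12.5, 0], 0], [50, [-28, -12.5, 0], 0], [50, [-28, -12.5, 0], 0], [50, [-28, -12.5, 0], 0], [50, [-28, -12.5, 0], 0], [50, [-28, -12.5, 0], 0]]}}

```text
clock: 0.98
ee_pos: [0.3647, 0.3245, 0.2436]
ee_rot: [[-0.974, 0.228, -0.0], [0.228, 0.974, -0.0], [0.0, -0.0, -1.0]]
contact_force: [-0.0, 0.9, -0.2]
opening: 0.546
```

>>> {"op": "apply_moves", "data": {"rows": [[50, [-28, -12.5, 0], 0], [50, [-28, -12.5, 0], 0], [50, [-28, -12.5, 0], 0], [50, [-28, -12.5, 0], 0], [50, [0, 0, 0], 6.7], [50, [0, 0, 0], 6.7], [50, [0, 0, 0], 6.7], [50, [0, 0, 0], 6.7], [50, [0, 0, 0], 6.7], [50, [0, 0, 0], 6.7]]}}

```text
clock: 1.82
ee_pos: [0.4613, 0.2514, 0.2434]
ee_rot: [[-0.592, 0.806, -0.001], [0.806, 0.592, -0.0], [0.0, -0.001, -1.0]]
contact_force: [0.8, 0.0, 0.0]
opening: 0.544
```

>>> {"op": "apply_moves", "data": {"rows": [[50, [0, 0, 0], 6.7], [50, [0, 0, 0], 6.7], [50, [0, 0, 0], 6.7], [50, [0, 0, 0], 6.7], [50, [0, 0, 0], 6.7], [50, [0, 0, 0], 6.7], [50, [0, 0, 0], 0], [50, [0, 0, 0], 0]]}}

```text
clock: 2.48
ee_pos: [0.4613, 0.2515, 0.2435]
ee_rot: [[0.059, 0.998, -0.001], [0.998, -0.059, -0.0], [-0.0, -0.0, -1.0]]
contact_force: [-0.8, -0.0, -0.7]
opening: 0.547
```

Run:
```python
from h import *
print(goto([.4665,.2508,.122],86)); s=get_state(); print(s['ee_pos'],s['joint_pos'],s['contact_force'])
```

```text
(array([ -0.4,   5.3, 121.5]), np.float64(0.6))
[0.46127656 0.25147812 0.24349085] [3.53161330e-01 3.43179561e-01 1.52306091e+00 6.29218873e-05
 1.27586850e+00 4.11884722e-01] [-0.80546634 -0.04501002 -0.71879887]
```

>>> {"op": "apply_moves", "data": {"rows": [[50, [0, 5, 20], 0.5], [50, [0, 0, 25], 0], [50, [0, 0, 25], 0], [50, [0, 0, 25], 0], [50, [0, 0, 20], 0], [50, [0, 0, 6.5], 0], [32, [0, 0, 0], 0], [32, [0, 0, 0], 0], [32, [0, 0, 0], 0], [32, [0, 0, 0], 0]]}}

```text
clock: 3.32
ee_pos: [0.4672, 0.2516, 0.1237]
ee_rot: [[0.07, 0.998, 0.003], [0.998, -0.07, 0.001], [0.001, 0.003, -1.0]]
contact_force: [-0.5, 0.2, -0.7]
opening: 0.358
```

>>> {"op": "apply_moves", "data": {"rows": [[32, [-0.2, -5.5, 0], -4.5], [32, [-0.2, -5.5, 0], -4.5], [32, [-0.2, -5.5, 0], -4.5], [32, [-0.2, -5.5, 0], -4.5], [32, [-0.2, -5.5, 0], -4.5], [32, [-0.2, -5.5, 0], -4.5]]}}

```text
clock: 3.82
ee_pos: [0.442, 0.2479, 0.1265]
ee_rot: [[-0.393, 0.919, 0.02], [0.92, 0.393, 0.006], [-0.002, 0.021, -1.0]]
contact_force: [4.5, 2.0, 0.8]
opening: 0.353
```

Run:
```python
from h import *
im,d=grab('top'); 
cv2.imwrite('pics/c2.png',cv2.resize(im[160:275,150:300,::-1],(780,598),interpolation=cv2.INTER_CUBIC))
im,d=grab('scene'); h=cv2.cvtColor(im,cv2.COLOR_RGB2HSV)
cv2.imwrite('pics/s2.png',cv2.resize(im[150:350,240:440,::-1],(590,590),interpolation=cv2.INTER_CUBIC))
```

```text
(no output)
```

View pics/s2.png

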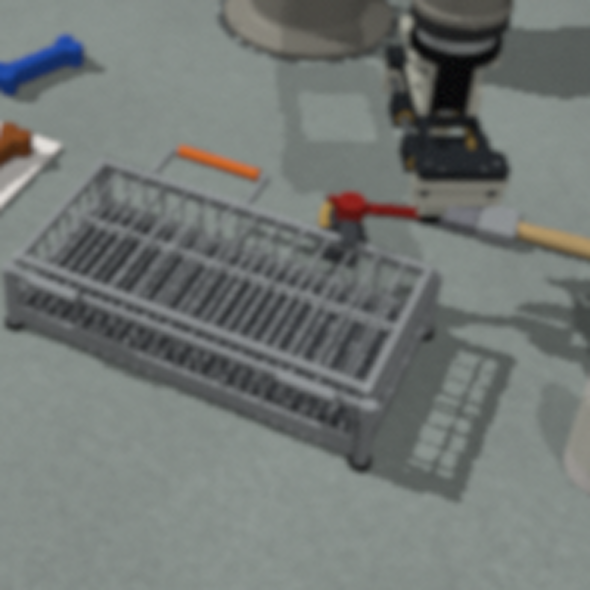

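Lever turning (post at (347,205), lever running to (415,213) in the crop), following the fingers. Continue.

>>> {"op": "apply_moves", "data": {"rows": [[32, [-0.2, -5.5, 0], -4.5], [32, [-0.2, -5.5, 0], -4.5], [32, [-0.2, -5.5, 0], -4.5], [32, [-0.2, -5.5, 0], -4.5], [32, [-0.2, -5.5, 0], -4.5], [32, [-0.2, -5.5, 0], -4.5], [32, [-0.2, -5.5, 0], -4.5], [32, [-0.2, -5.5, 0], -4.5]]}}

```text
clock: 4.58
ee_pos: [0.4025, 0.2182, 0.1237]
ee_rot: [[-0.859, 0.512, 0.004], [0.512, 0.859, 0.002], [-0.003, 0.004, -1.0]]
contact_force: [4.2, 2.5, -0.8]
opening: 0.349
```

>>> {"op": "apply_moves", "data": {"rows": [[32, [-0.2, -5.5, 0], -4.5], [32, [-0.2, -5.5, 0], -4.5], [32, [-0.2, -5.5, 0], -4.5], [32, [-0.2, -5.5, 0], -4.5], [32, [-0.2, -5.5, 0], -4.5], [32, [0, 0, 0], 0], [32, [0, 0, 0], 0], [32, [0, 0, 0], 0]]}}

```text
clock: 5.25
ee_pos: [0.3923, 0.1922, 0.1227]
ee_rot: [[-0.989, 0.151, 0.001], [0.151, 0.989, 0.0], [-0.001, 0.001, -1.0]]
contact_force: [0.9, -0.5, -0.2]
opening: 0.348
```

Run:
```python
from h import *
s=get_state(); p=s['ee_pos'][:2]-np.array([.4615,.182]); print(p,np.linalg.norm(p), np.degrees(np.arctan2(p[1],p[0]))-85.5)
print(s['ee_pos'],s['ee_rot'][:,0],s['contact_force'])
```

```text
[-0.06922915  0.01018833] 0.06997483658319606 86.12798204661928
[0.39227085 0.19218833 0.12274129] [-0.98851416  0.15112491 -0.00100957] [ 0.88533079 -0.45406898 -0.2230735 ]
```

>>> {"op": "apply_moves", "data": {"rows": [[50, [0, 0, 0], 0], [50, [0, 0, 0], 0], [50, [0, 0, -20], 0], [50, [0, 0, -35], 0], [50, [0, 0, -35], 0], [50, [0, 0, -10], 0], [50, [0, 0, 0], 0]]}}

```text
clock: 5.83
ee_pos: [0.3935, 0.1926, 0.2251]
ee_rot: [[-0.989, 0.149, 0.006], [0.149, 0.989, 0.002], [-0.006, 0.003, -1.0]]
contact_force: [0.4, -0.0, -1.2]
opening: 0.545
```

Run:
```python
from h import *
print(goto([.4277,.041,.22],85.7))
im,d=grab('top'); 
cv2.imwrite('pics/c3.png',cv2.resize(im[160:275,150:300,::-1],(780,598),interpolation=cv2.INTER_CUBIC))
im,d=grab('scene'); h=cv2.cvtColor(im,cv2.COLOR_RGB2HSV)
cv2.imwrite('pics/s3.png',cv2.resize(im[150:350,240:440,::-1],(590,590),interpolation=cv2.INTER_CUBIC))
```

```text
(array([ -56.4, -144.8,    5. ]), np.float64(85.7))
```

View pics/s3.png

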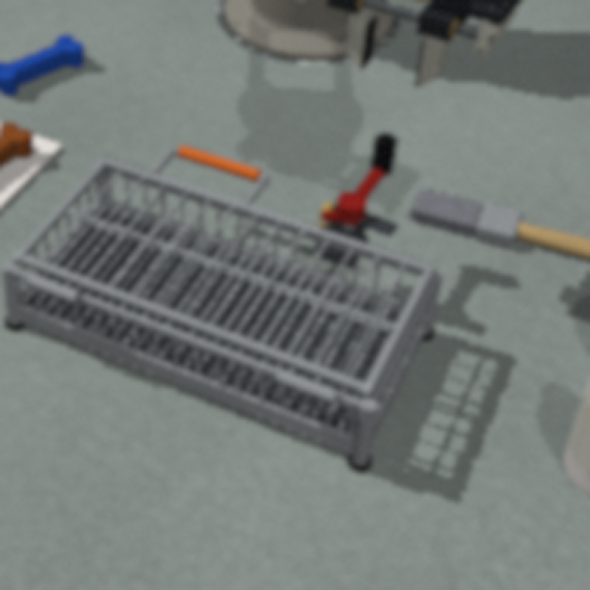

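The lever points at the robot: knob (385,152), post (347,205). Fully out. Now the lid handle.

>>> {"op": "apply_moves", "data": {"rows": [[50, [-9.4, -24, 0], 0], [50, [-9.4, -24, 0], 0], [50, [-9.4, -24, 0], 0], [50, [-9.4, -24, 0], 0], [50, [-9.4, -24, 0], 0], [50, [-9.4, -24.8, 0], 0], [50, [0, 0, 0], 7.1], [50, [0, 0, 0], 7.1], [50, [0, 0, 0], 7.1], [50, [0, 0, 0], 7.1]]}}

```text
clock: 6.77
ee_pos: [0.4252, 0.0402, 0.2202]
ee_rot: [[-0.795, 0.607, -0.004], [0.607, 0.795, 0.0], [0.004, -0.002, -1.0]]
contact_force: [0.7, 0.9, 0.1]
opening: 0.544
```

>>> {"op": "apply_moves", "data": {"rows": [[50, [0, 0, 0], 7.1], [50, [0, 0, 0], 7.1], [50, [0, 0, 0], 7.1], [50, [0, 0, 0], 7.1], [50, [0, 0, 0], 7.1], [50, [0, 0, 0], 7.1], [50, [0, 0, 0], 7.1], [50, [0, 0, 0], 7.1], [50, [0, 0, 30], 0], [50, [0, 0, 20], 0]]}}

```text
clock: 7.6
ee_pos: [0.4251, 0.0405, 0.1697]
ee_rot: [[0.066, 0.998, -0.002], [0.998, -0.066, 0.0], [0.0, -0.002, -1.0]]
contact_force: [0.6, 0.6, -0.8]
opening: 0.547
```

Run:
```python
from h import *
print(goto([.4277,.041,.077],85.7)); print(get_state()['ee_pos'])
```

```text
(array([ 0.7,  2.8, 92.6]), np.float64(0.5))
[0.42506191 0.04051103 0.16965225]
```

>>> {"op": "apply_moves", "data": {"rows": [[50, [0, 2.5, 30], 0], [50, [0, 0, 30], 0], [50, [0, 0, 25], 0], [50, [0, 0, 7.5], 0], [50, [0, 0, 0], 0], [5, [0, 0, 0], 0], [5, [0, 0, 0], 0], [5, [0, 0, 0], 0], [5, [0, 0, 0], 0], [5, [0, 0, 0], 0]]}}

```text
clock: 8.43
ee_pos: [0.4291, 0.0402, 0.0806]
ee_rot: [[0.066, 0.998, 0.002], [0.998, -0.066, -0.0], [0.0, 0.002, -1.0]]
contact_force: [-0.2, -0.2, -0.1]
opening: 0.233
```

>>> {"op": "apply_moves", "data": {"rows": [[5, [0, 0, 0], 0], [5, [0, 0, 0], 0]]}}

```text
clock: 8.6
ee_pos: [0.427, 0.0404, 0.0799]
ee_rot: [[0.065, 0.998, -0.003], [0.998, -0.065, 0.0], [0.0, -0.003, -1.0]]
contact_force: [-6.0, -0.6, 7.2]
opening: 0.128
```

Run:
```python
import numpy as np
from h import *
print(get_state()['ee_pos'])
# arc in tool y (=+basket x), z(down) from th=0 to 1.78 in 22 steps
th=np.linspace(0,1.72,23); x=-215*np.cos(th); z=215*np.sin(th)
print([(round(a,1),round(-b,1)) for a,b in zip(np.diff(x),np.diff(z))])
```

```text
[0.42699026 0.04036283 0.07993606]
[(np.float64(0.7), np.float64(-16.8)), (np.float64(2.0), np.float64(-16.7)), (np.float64(3.3), np.float64(-16.5)), (np.float64(4.5), np.float64(-16.2)), (np.float64(5.8), np.float64(-15.8)), (np.float64(7.0), np.float64(-15.3)), (np.float64(8.2), np.float64(-14.7)), (np.float64(9.3), np.float64(-14.0)), (np.float64(10.4), np.float64(-13.2)), (np.float64(11.4), np.float64(-12.4)), (np.float64(12.3), np.float64(-11.5)), (np.float64(13.2), np.float64(-10.5)), (np.float64(13.9), np.float64(-9.4)), (np.float64(14.6), np.float64(-8.3)), (np.float64(15.2), np.float64(-7.1)), (np.float64(15.7), np.float64(-5.9)), (np.float64(16.1), np.float64(-4.7)), (np.float64(16.5), np.float64(-3.4)), (np.float64(16.7), np.float64(-2.1)), (np.float64(16.8), np.float64(-0.8)), (np.float64(16.8), np.float64(0.5)), (np.float64(16.7), np.float64(1.8))]
```

Gripped (about 12 mm opening). Swing the lid.

>>> {"op": "apply_moves", "data": {"rows": [[5, [0, 0.7, -16.8], 0], [5, [0, 2, -16.7], 0], [5, [0, 3.3, -16.5], 0], [5, [0, 4.5, -16.2], 0], [5, [0, 5.8, -15.8], 0], [5, [0, 7, -15.3], 0], [5, [0, 8.2, -14.7], 0], [5, [0, 9.3, -14], 0]]}}

```text
clock: 9.27
ee_pos: [0.465, 0.0377, 0.2056]
ee_rot: [[0.065, 0.998, -0.011], [0.998, -0.065, 0.0], [-0.001, -0.011, -1.0]]
contact_force: [-13.1, -1.0, 5.7]
opening: 0.13
```

>>> {"op": "apply_moves", "data": {"rows": [[5, [0, 10.4, -13.2], 0], [5, [0, 11.4, -12.4], 0], [5, [0, 12.3, -11.5], 0], [5, [0, 13.2, -10.5], 0], [5, [0, 13.9, -9.4], 0], [5, [0, 14.6, -8.3], 0], [5, [0, 15.2, -7.1], 0], [5, [0, 15.7, -5.9], 0]]}}

```text
clock: 9.93
ee_pos: [0.5754, 0.03, 0.2863]
ee_rot: [[0.066, 0.998, 0.0], [0.998, -0.066, -0.001], [-0.001, 0.0, -1.0]]
contact_force: [-2.3, -2.6, 2.8]
opening: 0.131
```

>>> {"op": "apply_moves", "data": {"rows": [[5, [0, 16.1, -4.7], 0], [5, [0, 16.5, -3.4], 0], [5, [0, 16.7, -2.1], 0], [5, [0, 16.8, -0.8], 0], [5, [0, 16.8, 0.5], 0], [5, [0, 16.7, 1.8], 0], [5, [0, 0, 0], 0], [5, [0, 0, 0], 0], [5, [0, 0, 0], 0]]}}

```text
clock: 10.68
ee_pos: [0.6752, 0.023, 0.293]
ee_rot: [[0.067, 0.998, 0.001], [0.998, -0.067, -0.001], [-0.001, 0.001, -1.0]]
contact_force: [0.7, -4.4, 1.9]
opening: 0.131
```

Run:
```python
from h import *
s=get_state(); print(s['ee_pos'],s['opening'],s['contact_force'],s['joint_pos'])
g=np.array([.4277,.0404]);ex=np.array([np.cos(np.radians(4.4)),-np.sin(np.radians(4.4))])
dx=(s['ee_pos'][:2]-g)@ex-.215; print('lid', np.arctan2(s['ee_pos'][2]+.002-.079,-dx), dx)
im,d=grab('scene'); cv2.imwrite('pics/s4.png',im[60:360,160:560,::-1])
```

```text
[0.67520569 0.02296572 0.29299363] 0.13132384858936416 [ 0.67771155 -4.41605675  1.86978356] [-7.87006658e-02  6.12638959e-01  9.48849752e-01 -1.39856307e-03
  1.57939183e+00 -1.21569075e-02]
lid 1.7229208829762352 0.03311376803444957
```

View pics/s4.png

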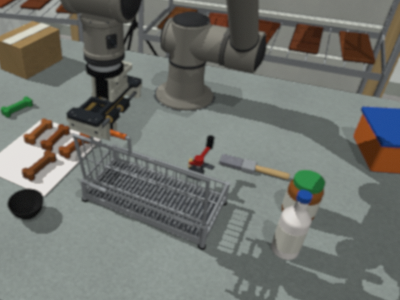

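The lid stands open on the back rim with the gripper at its top (crop px (110,130)). Release, rise and turn for the chews.

>>> {"op": "apply_moves", "data": {"rows": [[5, [0, 5, 0.8], 0], [50, [0, 0, 0], 0], [50, [0, 0, 0], 0], [50, [0, 0, 0], 0], [50, [0, 0, -15], 0], [50, [0, 0, -30], 0], [50, [0, 0, 0], 0]]}}

```text
clock: 11.32
ee_pos: [0.681, 0.0243, 0.3427]
ee_rot: [[0.065, 0.998, 0.008], [0.998, -0.065, 0.0], [0.001, 0.008, -1.0]]
contact_force: [1.1, -0.2, 1.7]
opening: 0.513
```

```bash
cat >> h.py <<'E'
def chewrep(im=None,z=0.026,zc=0.04):
    "top view chews: centre, yaw (mod 180)"
    h,m=chews(im=im); out=[]
    for c in blobs(m,100):
        mm=np.zeros_like(m); cv2.drawContours(mm,[c],-1,255,-1)
        P=maskpts('top',mm,z); r=cv2.minAreaRect(P.astype(np.float32)); ce,ax,w=pca(P)
        L,W=max(r[1]),min(r[1])
        if P[:,0].min()<.3 or L>.2 : continue
        out.append((np.round((r[0]+P.mean(0))/2,4),round((np.degrees(np.arctan2(ax[1],ax[0]))+90)%180-90,1),round(L,3),round(W,3)))
    return out
E
python3 - <<'E'
from h import *
im,d=grab('top')
for c in chewrep(im): print(c)
P=cloud('top',d); B=(P[...,2]>.2)&(P[...,0]>.6)&(abs(P[...,1]-.02)<.2); print(P[B].mean(0) if B.any() else 0, B.sum())
h=cv2.cvtColor(im,cv2.COLOR_RGB2HSV); m=cv2.inRange(h,(8,200,120),(20,255,255)); v,u=np.nonzero(m); print(u.mean(),v.mean(),len(u))
print(goto([.584,-.263,.2],171.5))
s=get_state();print(s['ee_pos'],s['joint_pos'])
cv2.imwrite('pics/t4.png',im[100:300,100:400,::-1])
E
```

```text
(array([ 0.4418, -0.3632]), np.float64(-3.0), 0.116, 0.039)
(array([ 0.4478, -0.2935]), np.float64(-3.8), 0.116, 0.038)
(array([ 0.4556, -0.2141]), np.float64(-13.9), 0.115, 0.039)
(array([ 0.5851, -0.2637]), np.float64(-8.7), 0.114, 0.036)
[0.65554504 0.02535751 0.608992  ] 5511
51.89295774647887 392.99718309859156 355
(array([-293. ,  -78.9,  139.8]), np.float64(-85.2))
[0.68083665 0.02427434 0.34053806] [-7.70819606e-02  6.16300515e-01  8.17852237e-01  7.72218589e-04
  1.70094303e+00 -1.20411023e-02]
```

View pics/t4.png

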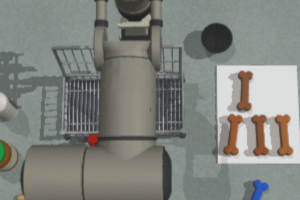

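>>> {"op": "apply_moves", "data": {"rows": [[50, [-30, -8, 0], 0], [50, [-30, -8, 0], 0], [50, [-30, -8, 0], 0], [50, [-30, -8, 0], 0], [50, [-30, -8, 0], 0], [50, [-30, -8, 0], 0], [50, [-30, -8, 0], 0], [50, [-30, -8, 10], 0], [50, [-30, -8, 20], 0], [50, [-23, -7, 20], 0]]}}

```text
clock: 12.2
ee_pos: [0.5812, -0.2653, 0.2862]
ee_rot: [[0.066, 0.998, 0.001], [0.998, -0.066, -0.0], [-0.0, 0.001, -1.0]]
contact_force: [-0.2, -1.1, -0.9]
opening: 0.544
```

>>> {"op": "apply_moves", "data": {"rows": [[50, [0, 0, 15], -7.1], [50, [0, 0, 15], -7.1], [50, [0, 0, 15], -7.1], [50, [0, 0, 15], -7.1], [50, [0, 0, 15], -7.1], [50, [0, 0, 15], -7.1], [50, [0, 0, 0], -7.1], [50, [0, 0, 0], -7.1], [50, [0, 0, 0], -7.1], [50, [0, 0, 0], -7.1]]}}

```text
clock: 13.03
ee_pos: [0.5817, -0.2627, 0.1959]
ee_rot: [[-0.925, 0.381, -0.001], [0.381, 0.925, 0.001], [0.002, 0.001, -1.0]]
contact_force: [0.5, -0.4, 0.4]
opening: 0.547
```

>>> {"op": "apply_moves", "data": {"rows": [[50, [0, 0, 0], -7.1], [50, [0, 0, 0], -7.1], [50, [0, 0, 0], 0], [50, [0, 0, 0], 0]]}}

```text
clock: 13.37
ee_pos: [0.5818, -0.2629, 0.1963]
ee_rot: [[-0.988, 0.152, -0.001], [0.152, 0.988, 0.001], [0.001, 0.001, -1.0]]
contact_force: [-0.0, 0.5, -0.4]
opening: 0.548
```

Run:
```python
from h import *
im,d=grab('top')
for c in chewrep(im): print(c)
im,d=grab('scene'); cv2.imwrite('pics/s5.png',im[60:360,100:500,::-1])
P=cloud('scene',d); B=(P[...,0]>.6)&(abs(P[...,1]-.05)<.2)&(P[...,2]>.26)&(P[...,2]<.35); print('lid top',P[B].mean(0),B.sum(),P[B].max(0))
print(goto([.5835,-.263,.027],171.5),get_state()['ee_pos'])
```

```text
(array([ 0.4347, -0.2936]), np.float64(-7.9), 0.104, 0.041)
(array([ 0.4424, -0.3631]), np.float64(-2.9), 0.116, 0.041)
(array([0.7809, 0.0327]), np.float64(86.3), 0.104, 0.013)
lid top [0.68451309 0.02690329 0.28999815] 306 [0.69151324 0.07833053 0.29947353]
(array([ -1.6,   0.3, 169.5]), np.float64(-0.3)) [ 0.58195875 -0.26317244  0.19654608]
```

View pics/s5.png

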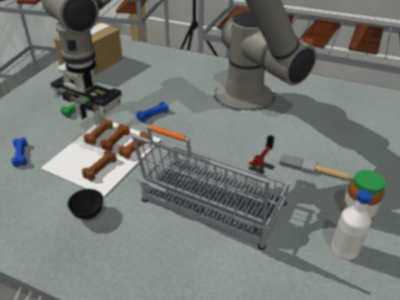

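Lid stays open (grip at (167,132) in the crop, at world z 0.29), and the gripper is over the back chew. Grasp it.

>>> {"op": "apply_moves", "data": {"rows": [[50, [-1.5, 0, 30], 0], [50, [0, 0, 35], 0], [50, [0, 0, 35], 0], [50, [0, 0, 30], 0], [50, [0, 0, 25], 0], [50, [0, 0, 14.5], 0], [50, [0, 0, 0], 0], [10, [0, 0, 0], 0], [10, [0, 0, 0], 0], [10, [0, 0, 0], 0]]}}

```text
clock: 14.3
ee_pos: [0.5838, -0.2638, 0.0278]
ee_rot: [[-0.989, 0.15, 0.001], [0.15, 0.989, -0.0], [-0.001, -0.0, -1.0]]
contact_force: [0.0, 0.8, 0.0]
opening: 0.375
```

>>> {"op": "apply_moves", "data": {"rows": [[10, [0, 0, 0], 0], [10, [0, 0, 0], 0], [10, [0, 0, 0], 0], [10, [0, 0, -20], 0], [10, [0, 0, -30], 0], [10, [0, 0, -35], 0], [10, [0, 0, -35], 0], [10, [0, 0, -15], 0], [10, [0, 0, 0], 0]]}}

```text
clock: 15.05
ee_pos: [0.5854, -0.2648, 0.1672]
ee_rot: [[-0.989, 0.149, 0.007], [0.149, 0.989, -0.004], [-0.008, -0.003, -1.0]]
contact_force: [1.1, -0.5, -1.5]
opening: 0.235
```

```bash
cat >> h.py <<'E'
C=np.array([.566,.093]); YAW=np.radians(-4.4); EX=np.array([np.cos(YAW),np.sin(YAW)]); EY=np.array([-EX[1],EX[0]])
def slot(y,z,x=0): return [*(C+EX*x+EY*y),z]
def inb(p): q=np.array(p)-C; return round(q@EX,4),round(q@EY,4)
E
python3 - <<'E'
from h import *
s=get_state(); print(s['opening'],s['ee_pos'])
for y in(-.111,-.037,.037,.111): print(y,slot(y,.16),goto(slot(y,.16),175.6))
E
```

```text
0.23461096339551785 [ 0.58543219 -0.26483828  0.16723841]
-0.111 [np.float64(0.5574841878779231), np.float64(-0.017672855497188153), 0.16] (array([ 64.5, 240.3,   5.9]), np.float64(-4.2))
-0.037 [np.float64(0.5631613959593077), np.float64(0.05610904816760395), 0.16] (array([ 69.9, 314.1,   5.6]), np.float64(-4.2))
0.037 [np.float64(0.5688386040406922), np.float64(0.12989095183239605), 0.16] (array([ 75.3, 387.9,   5.4]), np.float64(-4.2))
0.111 [np.float64(0.5745158121220768), np.float64(0.20367285549718817), 0.16] (array([ 80.7, 461.7,   5.1]), np.float64(-4.2))
```

>>> {"op": "apply_moves", "data": {"rows": [[10, [5.4, 15, 0], 0], [10, [5.4, 31, 0], 0], [10, [5.4, 31, 0], 0], [10, [5.4, 31, 0], 0], [10, [5.4, 31, 0], 0], [10, [5.4, 31, 0], 0], [10, [5.4, 31, 0], 0], [10, [5.4, 31, 0], 0], [10, [5.4, 31, 0], 0], [10, [5.4, 31, 0], 0]]}}

```text
clock: 15.88
ee_pos: [0.5727, 0.0366, 0.1604]
ee_rot: [[-0.989, 0.149, -0.003], [0.149, 0.989, 0.0], [0.003, -0.0, -1.0]]
contact_force: [0.1, 0.2, -2.0]
opening: 0.237
```

>>> {"op": "apply_moves", "data": {"rows": [[10, [5.4, 31, 0], 0], [10, [5.4, 31, 0], 0], [10, [5.4, 31, 0], 0], [10, [5.4, 31, 0], 0], [10, [5, 31, 0], 0], [10, [0, 13, 0], -4.2], [10, [0, 0, 0], 0], [10, [0, 0, 0], 0], [10, [0, 0, 0], 0]]}}

```text
clock: 16.63
ee_pos: [0.5722, 0.2041, 0.1611]
ee_rot: [[-0.997, 0.078, -0.002], [0.078, 0.997, -0.001], [0.002, -0.001, -1.0]]
contact_force: [-0.7, -0.2, -1.8]
opening: 0.238
```

Run:
```python
from h import *
s=get_state(); print(s['opening'],s['ee_pos'],goto(slot(.111,.052),175.6))
```

```text
0.23811312192124265 [0.57215859 0.20414378 0.16112621] (array([ -2.6,  -0.2, 109.1]), np.float64(-0.1))
```

>>> {"op": "apply_moves", "data": {"rows": [[10, [-2.5, 0, 25], 0], [10, [0, 0, 30], 0], [10, [0, 0, 25], 0], [10, [0, 0, 15], 0], [10, [0, 0, 8], 0], [10, [0, 0, 5], 0], [10, [0, 0, 1], 0], [10, [0, 0, 0], 0]]}}

```text
clock: 17.3
ee_pos: [0.5758, 0.2045, 0.0541]
ee_rot: [[-0.997, 0.077, 0.001], [0.077, 0.997, 0.0], [-0.001, 0.0, -1.0]]
contact_force: [0.1, 0.4, -1.1]
opening: 0.235
```

>>> {"op": "apply_moves", "data": {"rows": [[42, [0, 0, 0], 0], [42, [0, 0, 0], 0], [42, [0, 0, 0], 0], [42, [0, 0, 0], 0], [42, [0, 0, -15], 0], [42, [0, 0, -30], 0], [42, [0, 0, -35], 0], [42, [0, 0, -35], 0], [42, [0, 0, -15], 0], [42, [0, 0, 0], 0]]}}

```text
clock: 18.13
ee_pos: [0.5774, 0.2055, 0.1888]
ee_rot: [[-0.997, 0.076, 0.009], [0.076, 0.997, 0.002], [-0.009, 0.003, -1.0]]
contact_force: [0.1, -0.1, -0.2]
opening: 0.456
```

Run:
```python
from h import *
s=get_state(); print(s['opening'],s['ee_pos'],goto([.4545,-.2135,.16],166.2))
```

```text
0.4556025858524673 [0.5773625  0.20554808 0.18878047] (array([  91. , -427.2,   26.7]), np.float64(9.4))
```

>>> {"op": "apply_moves", "data": {"rows": [[50, [6.5, -30.5, 0], 0], [50, [6.5, -30.5, 0], 0], [50, [6.5, -30.5, 0], 0], [50, [6.5, -30.5, 0], 0], [50, [6.5, -30.5, 0], 0], [50, [6.5, -30.5, 0], 0], [50, [6.5, -30.5, 0], 0]]}}

```text
clock: 18.72
ee_pos: [0.5125, -0.0057, 0.1826]
ee_rot: [[-0.997, 0.076, -0.001], [0.076, 0.997, 0.0], [0.001, 0.0, -1.0]]
contact_force: [-0.1, -0.9, -0.0]
opening: 0.548
```

Run:
```python
from h import *
im,d=grab('top')
for c in chewrep(im): print(c)
print(goto([.4545,-.2135,.16],166.2))
cv2.imwrite('pics/t6.png',im[100:300,100:420,::-1])
```

```text
(array([ 0.4419, -0.3633]), np.float64(-2.9), 0.116, 0.039)
(array([ 0.4477, -0.2935]), np.float64(-3.9), 0.116, 0.038)
(array([ 0.4554, -0.2141]), np.float64(-13.8), 0.115, 0.038)
(array([0.5851, 0.2067]), np.float64(-5.0), 0.119, 0.042)
(array([0.7809, 0.0327]), np.float64(86.3), 0.104, 0.013)
(array([  40.7, -207.2,   23.1]), np.float64(9.3))
```

View pics/t6.png

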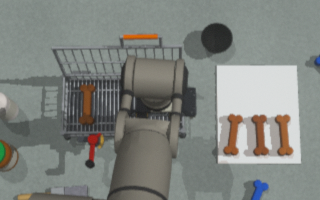

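First chew lies straight in the basket's left slot (crop (87,105)); the others are unmoved. Next chew C.

>>> {"op": "apply_moves", "data": {"rows": [[50, [5.8, -29.5, 0], 0], [50, [5.8, -29.5, 0], 0], [50, [5.8, -29.5, 0], 0], [50, [5.8, -29.5, 0], 0], [50, [5.8, -29.5, 0], 0], [50, [5.8, -29.5, 0], 0], [50, [5.8, -30, 10], 0], [50, [0, 0, 10], 4.7], [50, [0, 0, 0], 4.6], [50, [0, 0, 0], 0]]}}

```text
clock: 19.6
ee_pos: [0.4565, -0.2078, 0.162]
ee_rot: [[-0.971, 0.24, -0.002], [0.24, 0.971, 0.002], [0.003, 0.001, -1.0]]
contact_force: [0.7, -0.4, 0.2]
opening: 0.546
```

Run:
```python
from h import *
print(goto([.4548,-.2138,.027],166.2),get_state()['ee_pos'])
```

```text
(array([-1.00e-01, -6.30e+00,  1.35e+02]), np.float64(-0.1)) [ 0.45650464 -0.20784213  0.16203825]
```

>>> {"op": "apply_moves", "data": {"rows": [[50, [0, -6, 15], 0], [50, [0, 0, 30], 0], [50, [0, 0, 35], 0], [50, [0, 0, 30], 0], [50, [0, 0, 15], 0], [50, [0, 0, 10], 0], [50, [0, 0, 0], 0], [10, [0, 0, 0], 0], [10, [0, 0, 0], 0], [10, [0, 0, 0], 0]]}}

```text
clock: 20.43
ee_pos: [0.4568, -0.2141, 0.0297]
ee_rot: [[-0.972, 0.236, 0.002], [0.236, 0.972, -0.001], [-0.003, -0.001, -1.0]]
contact_force: [0.2, -0.3, -0.1]
opening: 0.378
```

>>> {"op": "apply_moves", "data": {"rows": [[10, [0, 0, 0], 0], [10, [0, 0, 0], 0], [10, [0, 0, 0], 0], [10, [0, 0, -20], 0], [10, [0, 0, -30], 0], [10, [0, 0, -35], 0], [10, [0, 0, -35], 0], [10, [0, 0, -15], 0], [10, [0, 0, 0], -4.7], [10, [0, 0, 0], -4.7]]}}

```text
clock: 21.27
ee_pos: [0.4564, -0.214, 0.165]
ee_rot: [[-0.997, 0.071, 0.003], [0.071, 0.997, -0.002], [-0.003, -0.002, -1.0]]
contact_force: [-0.0, -0.6, -1.6]
opening: 0.239
```

Run:
```python
from h import *
s=get_state(); print(s['opening'],s['ee_pos'],goto(slot(.037,.16),175.6))
```

```text
0.23886654132578458 [ 0.45636359 -0.21395182  0.16497856] (array([-87.9, 350.9,   4.7]), np.float64(0.3))
```

>>> {"op": "apply_moves", "data": {"rows": [[10, [-4, 15, 0], 0], [10, [-7.3, 29, 0], 0], [10, [-7.3, 29, 0], 0], [10, [-7.3, 29, 0], 0], [10, [-7.3, 29, 0], 0], [10, [-7.3, 29, 0], 0], [10, [-7.3, 29, 0], 0], [10, [-7.3, 29, 0], 0], [10, [-7.3, 29, 0], 0], [10, [-7.3, 29, 0], 0]]}}

```text
clock: 22.1
ee_pos: [0.546, 0.0579, 0.1634]
ee_rot: [[-0.997, 0.074, -0.0], [0.074, 0.997, 0.0], [0.0, 0.0, -1.0]]
contact_force: [1.1, 0.1, -0.5]
opening: 0.235
```

>>> {"op": "apply_moves", "data": {"rows": [[10, [-7.3, 29, 0], 0], [10, [-7.3, 29, 0], 0], [10, [-4, 17, 0], 0], [10, [0, 0, 0], 0], [10, [0, 0, 0], 0], [10, [0, 0, 0], 0]]}}

```text
clock: 22.6
ee_pos: [0.5696, 0.1292, 0.1631]
ee_rot: [[-0.997, 0.074, -0.001], [0.074, 0.997, -0.0], [0.001, -0.0, -1.0]]
contact_force: [-0.2, -0.6, -0.6]
opening: 0.236
```

Run:
```python
from h import *
s=get_state(); print(s['opening'],s['ee_pos'],goto(slot(.037,.052),175.6))
```

```text
0.23551423558454254 [0.5696409  0.12923237 0.16314798] (array([  0.8,   0.6, 111.1]), np.float64(0.1))
```

>>> {"op": "apply_moves", "data": {"rows": [[10, [0.5, 0.5, 25], 0], [10, [0, 0, 30], 0], [10, [0, 0, 25], 0], [10, [0, 0, 17], 0], [10, [0, 0, 8], 0], [10, [0, 0, 5], 0], [10, [0, 0, 1], 0], [10, [0, 0, 0], 0]]}}

```text
clock: 23.27
ee_pos: [0.5702, 0.1297, 0.0534]
ee_rot: [[-0.997, 0.075, 0.002], [0.075, 0.997, 0.0], [-0.002, 0.0, -1.0]]
contact_force: [0.9, -0.2, -1.1]
opening: 0.235
```

>>> {"op": "apply_moves", "data": {"rows": [[42, [0, 0, 0], 0], [42, [0, 0, 0], 0], [42, [0, 0, 0], 0], [42, [0, 0, 0], 0], [42, [0, 0, -15], 0], [42, [0, 0, -30], 0], [42, [0, 0, -35], 0], [42, [0, 0, -30], 0], [42, [0, 0, 0], 0], [42, [0, 0, 0], 0]]}}

```text
clock: 24.1
ee_pos: [0.5706, 0.1306, 0.1645]
ee_rot: [[-0.997, 0.074, 0.005], [0.074, 0.997, 0.001], [-0.005, 0.001, -1.0]]
contact_force: [-0.5, 0.8, -0.4]
opening: 0.46
```

Run:
```python
from h import *
s=get_state(); print(s['opening'],s['ee_pos'],goto([.447,-.293,.16],176.3))
im,d=grab('top')
for c in chewrep(im): print(c)
```

```text
0.4601733257537546 [0.57064621 0.13056189 0.1645144 ] (array([  91.9, -431.6,    3.7]), np.float64(-0.6))
(array([ 0.4472, -0.2935]), np.float64(-3.5), 0.113, 0.036)
(array([ 0.442 , -0.3627]), np.float64(-3.2), 0.115, 0.041)
(array([0.7809, 0.0327]), np.float64(86.3), 0.104, 0.013)
```

>>> {"op": "apply_moves", "data": {"rows": [[50, [6.1, -28.8, 0], 0], [50, [6.1, -28.8, 0], 0], [50, [6.1, -28.8, 0], 0], [50, [6.1, -28.8, 0], 0], [50, [6.1, -28.8, 0], 0], [50, [6.1, -28.8, 0], 0], [50, [6.1, -28.8, 0], 0], [50, [6.1, -28.8, 0], 0], [50, [6.1, -28.8, 0], 0], [50, [6.1, -28.8, 0], 0]]}}

```text
clock: 24.98
ee_pos: [0.4859, -0.1532, 0.1607]
ee_rot: [[-0.997, 0.074, -0.003], [0.074, 0.997, 0.002], [0.003, 0.001, -1.0]]
contact_force: [0.8, -0.5, 0.6]
opening: 0.548
```

>>> {"op": "apply_moves", "data": {"rows": [[50, [6.1, -28.8, 0], 0], [50, [6.1, -28.8, 0], 0], [50, [6.1, -28.8, 0], 0], [50, [6.1, -28.8, 0], 0], [50, [6.1, -28.8, 0], 0], [50, [0, 0, 0], 0], [50, [0, 0, 0], 0]]}}

```text
clock: 25.57
ee_pos: [0.4451, -0.2942, 0.1606]
ee_rot: [[-0.997, 0.077, -0.002], [0.077, 0.997, 0.002], [0.003, 0.002, -1.0]]
contact_force: [-0.5, -0.1, 0.4]
opening: 0.547
```

Run:
```python
from h import *
s=get_state(); print(s['opening'],s['ee_pos'],goto([.447,-.293,.027],176.3))
im,d=grab('top')
for c in chewrep(im): print(c)
```

```text
0.5465939271924375 [ 0.4450565  -0.29422164  0.16061311] (array([ -2.2,   1.1, 133.6]), np.float64(-0.7))
(array([0.5764, 0.1302]), np.float64(-4.7), 0.122, 0.042)
(array([0.5834, 0.2067]), np.float64(-4.3), 0.122, 0.044)
(array([0.7809, 0.0327]), np.float64(86.3), 0.104, 0.013)
```

>>> {"op": "apply_moves", "data": {"rows": [[50, [-2, 1, 15], 0], [50, [0, 0, 30], 0], [50, [0, 0, 35], 0], [50, [0, 0, 30], 0], [50, [0, 0, 15], 0], [50, [0, 0, 8.5], 0], [50, [0, 0, 0], 0], [10, [0, 0, 0], 0], [10, [0, 0, 0], 0], [10, [0, 0, 0], 0]]}}

```text
clock: 26.45
ee_pos: [0.4491, -0.2931, 0.0302]
ee_rot: [[-0.997, 0.074, 0.002], [0.074, 0.997, -0.002], [-0.002, -0.001, -1.0]]
contact_force: [-1.1, 0.2, -0.3]
opening: 0.372
```

>>> {"op": "apply_moves", "data": {"rows": [[10, [0, 0, 0], 0], [10, [0, 0, 0], 0], [10, [0, 0, 0], 0], [10, [0, 0, -20], 0], [10, [0, 0, -30], 0], [10, [0, 0, -35], 0], [10, [0, 0, -35], 0], [10, [0, 0, -15], 0], [10, [0, 0, 0], 0], [10, [0, 0, 0], 0]]}}

```text
clock: 27.28
ee_pos: [0.4483, -0.2928, 0.1641]
ee_rot: [[-0.997, 0.075, 0.001], [0.075, 0.997, -0.001], [-0.001, -0.001, -1.0]]
contact_force: [-0.8, 0.4, -1.4]
opening: 0.239
```

Run:
```python
from h import *
s=get_state(); print(s['opening'],s['ee_pos'],goto(slot(-.037,.16),175.6))
```

```text
0.238716693277302 [ 0.44826377 -0.29284633  0.16410745] (array([-88.6, 356.6,   4. ]), np.float64(0.1))
```

>>> {"op": "apply_moves", "data": {"rows": [[10, [-4, 15, 0], 0], [10, [-7.3, 29, 0], 0], [10, [-7.3, 29, 0], 0], [10, [-7.3, 29, 0], 0], [10, [-7.3, 29, 0], 0], [10, [-7.3, 29, 0], 0], [10, [-7.3, 29, 0], 0], [10, [-7.3, 29, 0], 0], [10, [-7.3, 29, 0], 0], [10, [-7.3, 29, 0], 0]]}}

```text
clock: 28.12
ee_pos: [0.5374, -0.0211, 0.1614]
ee_rot: [[-0.997, 0.074, -0.004], [0.074, 0.997, 0.001], [0.004, 0.001, -1.0]]
contact_force: [-0.2, -0.5, -2.2]
opening: 0.237
```

>>> {"op": "apply_moves", "data": {"rows": [[10, [-7.3, 29, 0], 0], [10, [-7.3, 29, 0], 0], [10, [-4, 22.5, 0], 0], [10, [0, 0, 0], 0], [10, [0, 0, 0], 0], [10, [0, 0, 0], 0]]}}

```text
clock: 28.62
ee_pos: [0.5619, 0.0557, 0.1621]
ee_rot: [[-0.997, 0.074, -0.003], [0.074, 0.997, -0.0], [0.003, -0.0, -1.0]]
contact_force: [-0.8, 0.3, -1.7]
opening: 0.234
```

Run:
```python
from h import *
s=get_state(); print(s['opening'],s['ee_pos'],goto(slot(-.037,.052),175.6))
```

```text
0.23449202271371156 [0.56187942 0.0557232  0.16213922] (array([ -1.6,   0.5, 110.1]), np.float64(0.1))
```

>>> {"op": "apply_moves", "data": {"rows": [[10, [-1.5, 0.5, 25], 0], [10, [0, 0, 30], 0], [10, [0, 0, 25], 0], [10, [0, 0, 16], 0], [10, [0, 0, 8], 0], [10, [0, 0, 5], 0], [10, [0, 0, 1], 0], [10, [0, 0, 0], 0]]}}

```text
clock: 29.28
ee_pos: [0.5649, 0.0559, 0.0545]
ee_rot: [[-0.997, 0.075, 0.001], [0.075, 0.997, 0.0], [-0.001, 0.0, -1.0]]
contact_force: [-0.3, -0.6, -1.7]
opening: 0.236
```

>>> {"op": "apply_moves", "data": {"rows": [[42, [0, 0, 0], 0], [42, [0, 0, 0], 0], [42, [0, 0, 0], 0], [42, [0, 0, 0], 0], [42, [0, 0, -15], 0], [42, [0, 0, -30], 0], [42, [0, 0, -35], 0], [42, [0, 0, -30], 0], [42, [0, 0, 0], 0], [42, [0, 0, 0], 0]]}}

```text
clock: 30.12
ee_pos: [0.5655, 0.0566, 0.166]
ee_rot: [[-0.997, 0.074, 0.005], [0.074, 0.997, -0.0], [-0.005, 0.0, -1.0]]
contact_force: [-0.2, -0.3, -1.3]
opening: 0.46
```

Run:
```python
from h import *
s=get_state(); print(s['opening'],s['ee_pos'],goto([.4405,-.3625,.16],177))
im,d=grab('top')
for c in chewrep(im): print(c)
```

```text
0.46008564296536675 [0.56548435 0.05660949 0.16603509] (array([  93.6, -427.2,    5.5]), np.float64(-1.3))
(array([ 0.4421, -0.3636]), np.float64(-3.0), 0.115, 0.039)
(array([0.5861, 0.2081]), np.float64(-6.7), 0.119, 0.039)
(array([0.7805, 0.0336]), np.float64(87.2), 0.104, 0.015)
```

>>> {"op": "apply_moves", "data": {"rows": [[50, [6.1, -28.4, 0], 0], [50, [6.1, -28.4, 0], 0], [50, [6.1, -28.4, 0], 0], [50, [6.1, -28.4, 0], 0], [50, [6.1, -28.4, 0], 0], [50, [6.1, -28.4, 0], 0], [50, [6.1, -28.4, 0], 0], [50, [6.1, -28.4, 0], 0], [50, [6.1, -28.4, 0], 0], [50, [6.1, -28.4, 0], 0]]}}

```text
clock: 31.0
ee_pos: [0.4811, -0.2229, 0.1621]
ee_rot: [[-0.997, 0.074, -0.003], [0.074, 0.997, 0.002], [0.003, 0.002, -1.0]]
contact_force: [0.5, 0.2, 0.4]
opening: 0.544
```

>>> {"op": "apply_moves", "data": {"rows": [[50, [6.1, -28.4, 0], 0], [50, [6.1, -28.4, 0], 0], [50, [6.1, -28.4, 0], 0], [50, [6.1, -28.4, 0], 0], [50, [6.1, -28.4, 0], 0], [50, [0, 0, 0], -1.3], [50, [0, 0, 0], 0]]}}

```text
clock: 31.58
ee_pos: [0.4403, -0.362, 0.162]
ee_rot: [[-0.999, 0.053, -0.002], [0.053, 0.999, 0.003], [0.002, 0.003, -1.0]]
contact_force: [0.3, -0.4, -0.2]
opening: 0.543
```

Run:
```python
from h import *
s=get_state(); print(s['opening'],s['ee_pos'],goto([.4405,-.3625,.027],177))
im,d=grab('top')
for c in chewrep(im): print(c)
```

```text
0.5425380417411758 [ 0.44029208 -0.36201377  0.16195859] (array([ -0.5,  -0.8, 135. ]), np.float64(-0.1))
(array([0.5701, 0.0553]), np.float64(-3.7), 0.122, 0.041)
(array([0.5762, 0.1303]), np.float64(-4.9), 0.122, 0.042)
(array([0.5834, 0.2067]), np.float64(-4.0), 0.122, 0.044)
(array([0.7809, 0.0327]), np.float64(86.3), 0.104, 0.013)
```

>>> {"op": "apply_moves", "data": {"rows": [[50, [-0.5, -0.8, 15], 0], [50, [0, 0, 30], 0], [50, [0, 0, 35], 0], [50, [0, 0, 30], 0], [50, [0, 0, 15], 0], [50, [0, 0, 10], 0], [50, [0, 0, 0], 0], [10, [0, 0, 0], 0], [10, [0, 0, 0], 0], [10, [0, 0, 0], 0]]}}

```text
clock: 32.47
ee_pos: [0.4427, -0.3627, 0.0303]
ee_rot: [[-0.999, 0.052, 0.002], [0.052, 0.999, -0.002], [-0.002, -0.002, -1.0]]
contact_force: [-0.3, 1.1, -0.8]
opening: 0.378
```

>>> {"op": "apply_moves", "data": {"rows": [[10, [0, 0, 0], 0], [10, [0, 0, 0], 0], [10, [0, 0, 0], 0], [10, [0, 0, -20], 0], [10, [0, 0, -30], 0], [10, [0, 0, -35], 0], [10, [0, 0, -35], 0], [10, [0, 0, -15], 0], [10, [0, 0, 0], 1.3], [10, [0, 0, 0], 0]]}}

```text
clock: 33.3
ee_pos: [0.4419, -0.3624, 0.1642]
ee_rot: [[-0.997, 0.076, 0.001], [0.076, 0.997, -0.001], [-0.001, -0.001, -1.0]]
contact_force: [-1.4, -0.3, -2.8]
opening: 0.236
```

Run:
```python
from h import *
s=get_state(); print(s['opening'],s['ee_pos'],goto(slot(-.111,.16),175.6))
```

```text
0.23593829818209822 [ 0.44192527 -0.36235529  0.16418847] (array([-89. , 352.5,   4. ]), np.float64(0.0))
```

>>> {"op": "apply_moves", "data": {"rows": [[10, [-4, 15, 0], 0], [10, [-7.3, 29, 0], 0], [10, [-7.3, 29, 0], 0], [10, [-7.3, 29, 0], 0], [10, [-7.3, 29, 0], 0], [10, [-7.3, 29, 0], 0], [10, [-7.3, 29, 0], 0], [10, [-7.3, 29, 0], 0], [10, [-7.3, 29, 0], 0], [10, [-7.3, 29, 0], 0]]}}

```text
clock: 34.13
ee_pos: [0.5309, -0.0896, 0.1616]
ee_rot: [[-0.997, 0.074, -0.004], [0.074, 0.997, 0.002], [0.004, 0.001, -1.0]]
contact_force: [0.7, 0.5, -0.9]
opening: 0.237
```

>>> {"op": "apply_moves", "data": {"rows": [[10, [-7.3, 29, 0], 0], [10, [-7.3, 29, 0], 0], [10, [-4.5, 18.5, 0], 0], [10, [0, 0, 0], 0], [10, [0, 0, 0], 0], [10, [0, 0, 0], 0]]}}

```text
clock: 34.63
ee_pos: [0.5557, -0.0173, 0.1625]
ee_rot: [[-0.997, 0.074, -0.003], [0.074, 0.997, 0.0], [0.003, 0.0, -1.0]]
contact_force: [0.3, 0.5, -1.3]
opening: 0.236
```

Run:
```python
from h import *
s=get_state(); print(s['opening'],s['ee_pos'],goto(slot(-.111,.052),175.6))
```

```text
0.2356027477042028 [ 0.55571996 -0.01726852  0.16246659] (array([ -2.1,  -0.3, 110.5]), np.float64(0.2))
```

>>> {"op": "apply_moves", "data": {"rows": [[10, [-2, 0, 25], 0], [10, [0, 0, 30], 0], [10, [0, 0, 25], 0], [10, [0, 0, 16], 0], [10, [0, 0, 8], 0], [10, [0, 0, 5], 0], [10, [0, 0, 1], 0], [10, [0, 0, 0], 0]]}}

```text
clock: 35.3
ee_pos: [0.5591, -0.0182, 0.0544]
ee_rot: [[-0.997, 0.075, 0.001], [0.075, 0.997, -0.0], [-0.001, -0.0, -1.0]]
contact_force: [0.1, -0.4, -1.6]
opening: 0.233
```

>>> {"op": "apply_moves", "data": {"rows": [[42, [0, 0, 0], 0], [42, [0, 0, 0], 0], [42, [0, 0, 0], 0], [42, [0, 0, 0], 0], [42, [0, 0, -15], 0], [42, [0, 0, -30], 0], [42, [0, 0, -35], 0], [42, [0, 0, -35], 0], [42, [0, 0, -35], 0], [42, [0, 0, -35], 0]]}}

```text
clock: 36.13
ee_pos: [0.5584, -0.0174, 0.241]
ee_rot: [[-0.997, 0.074, 0.0], [0.074, 0.997, -0.0], [-0.0, 0.0, -1.0]]
contact_force: [0.9, -0.5, -0.1]
opening: 0.457
```

>>> {"op": "apply_moves", "data": {"rows": [[42, [30, -35, 0], 0], [42, [30, -35, 0], 0], [42, [30, -35, 0], 0], [42, [30, -35, 0], 0], [42, [0, -35, 0], 0], [42, [0, -35, 0], 0], [42, [0, 0, 0], 0]]}}

```text
clock: 36.72
ee_pos: [0.4353, -0.2106, 0.2395]
ee_rot: [[-0.997, 0.079, 0.001], [0.079, 0.997, -0.003], [-0.002, -0.003, -1.0]]
contact_force: [0.5, 0.5, -0.4]
opening: 0.461
```

Run:
```python
from h import *
s=get_state(); print(s['opening'],s['ee_pos'])
im,d=grab('top')
for c in chewrep(im,.053): print(c, inb(c[0]))
P=cloud('scene',grab('scene','s7.png')[1]); B=(P[...,0]>.6)&(abs(P[...,1]-.05)<.2)&(P[...,2]>.26)&(P[...,2]<.35); print('lid top',P[B].mean(0))
cv2.imwrite('pics/t7.png',cv2.resize(im[120:280,140:420,::-1],(784,448),interpolation=cv2.INTER_CUBIC))
```

```text
0.4609056011765416 [ 0.43533126 -0.21061764  0.23945849]
(array([ 0.5583, -0.0192]), np.float64(-4.4), 0.119, 0.041) (np.float64(0.0009), np.float64(-0.1125))
(array([0.5639, 0.0538]), np.float64(-3.9), 0.12, 0.041) (np.float64(0.0009), np.float64(-0.0392))
(array([0.5771, 0.2026]), np.float64(-4.5), 0.119, 0.043) (np.float64(0.0027), np.float64(0.1101))
(array([0.589 , 0.1195]), np.float64(-3.8), 0.117, 0.044) (np.float64(0.0209), np.float64(0.0282))
(array([0.7709, 0.0317]), np.float64(86.3), 0.102, 0.013) (np.float64(0.209), np.float64(-0.0454))
lid top [0.68438857 0.0272654  0.28993562]
```

View pics/t7.png

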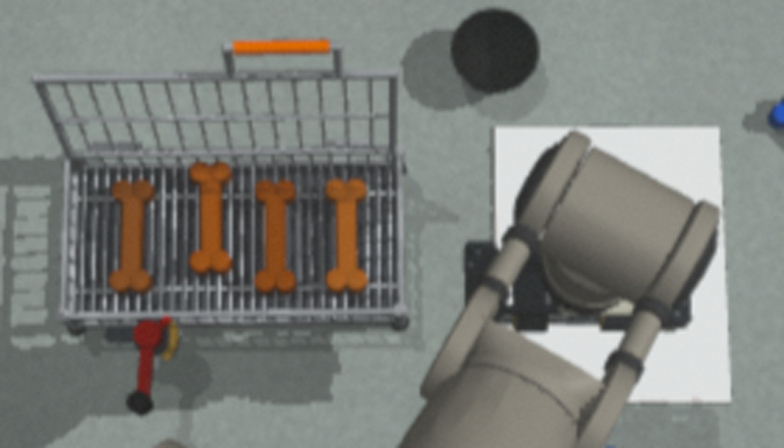

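The row is in the basket: chews at (132,235), (210,218), (275,235), (347,235). The second from left has been knocked about 20 mm to the back since I placed it. It is still inside the limits, but I'll mend it so the row is neat.

Run:
```python
from h import *
print(goto([.5875,.1195,.16],175.6))
```

```text
(array([-126.3,  336.6,   79.1]), np.float64(-0.0))
```

>>> {"op": "apply_moves", "data": {"rows": [[42, [-10, 28, 0], 0], [42, [-10, 28, 0], 0], [42, [-10, 28, 0], 0], [42, [-10, 28, 0], 0], [42, [-10.8, 28, 0], 0], [42, [-10.8, 28, 0], 0], [42, [-10.8, 28, 0], 0], [42, [-10.8, 28, 0], 0], [42, [-10.8, 28, 0], 0], [42, [-10.8, 28, 0], 0]]}}

```text
clock: 37.65
ee_pos: [0.5611, 0.0692, 0.239]
ee_rot: [[-0.997, 0.072, -0.0], [0.072, 0.997, 0.0], [0.0, 0.0, -1.0]]
contact_force: [1.2, -0.2, -0.6]
opening: 0.459
```

>>> {"op": "apply_moves", "data": {"rows": [[42, [-10.8, 28, 20], 0], [42, [-10.8, 28.5, 30], 0], [42, [0, 0, 30], 0], [42, [0, 0, 0], 0], [42, [0, 0, 0], 0]]}}

```text
clock: 38.07
ee_pos: [0.5852, 0.1212, 0.1586]
ee_rot: [[-0.997, 0.072, -0.004], [0.072, 0.997, -0.0], [0.004, -0.001, -1.0]]
contact_force: [0.1, -0.3, 0.2]
opening: 0.46
```

Run:
```python
from h import *
print(goto([.5875,.1195,.052],175.6),get_state()['ee_pos'])
```

```text
(array([ -2.9,  -1.5, 106.6]), np.float64(0.3)) [0.58515015 0.12124178 0.15859087]
```

>>> {"op": "apply_moves", "data": {"rows": [[42, [-2.5, -1.5, 20], 0], [42, [0, 0, 30], 0], [42, [0, 0, 30], 0], [42, [0, 0, 16], 0], [42, [0, 0, 10], 0], [42, [0, 0, 0], 0], [10, [0, 0, 0], 0], [10, [0, 0, 0], 0], [10, [0, 0, 0], 0], [10, [0, 0, 0], 0]]}}

```text
clock: 38.9
ee_pos: [0.5901, 0.1185, 0.0554]
ee_rot: [[-0.997, 0.074, 0.003], [0.074, 0.997, 0.0], [-0.003, 0.001, -1.0]]
contact_force: [-0.7, 1.2, 6.4]
opening: 0.236
```

>>> {"op": "apply_moves", "data": {"rows": [[10, [0, 0, 0], 0], [10, [0, 0, 0], 0], [10, [0, 0, -10], 0], [10, [0, 0, -10], 0], [10, [10, 4.5, 0], 0], [10, [10, 4.5, 0], 0], [10, [0, 0, 0], 0], [10, [0, 0, 10], 0], [10, [0, 0, 9], 0], [10, [0, 0, 1], 0]]}}

```text
clock: 39.73
ee_pos: [0.5708, 0.1287, 0.0538]
ee_rot: [[-0.997, 0.074, 0.002], [0.074, 0.997, 0.0], [-0.002, 0.0, -1.0]]
contact_force: [-4.0, 0.7, 14.9]
opening: 0.241
```

>>> {"op": "apply_moves", "data": {"rows": [[42, [0, 0, 0], 0], [42, [0, 0, 0], 0], [42, [0, 0, 0], 0], [42, [0, 0, 0], 0], [42, [0, 0, -15], 0], [42, [0, 0, -30], 0], [42, [0, 0, -35], 0], [42, [0, 0, -35], 0], [42, [0, 0, -35], 0], [42, [0, 0, -35], 0]]}}

```text
clock: 40.57
ee_pos: [0.5695, 0.1286, 0.2401]
ee_rot: [[-0.997, 0.075, -0.0], [0.075, 0.997, -0.0], [0.0, -0.0, -1.0]]
contact_force: [1.2, -0.2, 0.1]
opening: 0.46
```

>>> {"op": "apply_moves", "data": {"rows": [[42, [15, -35, -25], 0], [42, [15, -35, -35], 0], [42, [15, -35, -35], 0], [42, [15, -35, 0], 0], [42, [15, -35, 0], 0], [42, [15, -35, 0], 0], [42, [0, -35, 0], 0], [42, [0, -35, 0], 0], [42, [0, -35, 0], 0]]}}

```text
clock: 41.32
ee_pos: [0.4643, -0.1643, 0.3181]
ee_rot: [[-0.997, 0.075, 0.0], [0.075, 0.997, -0.0], [-0.0, -0.0, -1.0]]
contact_force: [0.8, 0.1, -0.1]
opening: 0.452
```

Run:
```python
from h import *
s=get_state(); print(s['opening'],s['ee_pos'])
im,d=grab('top')
for c in chewrep(im,.053): print(c, inb(c[0]))
P=cloud('scene',grab('scene')[1]); B=(P[...,0]>.6)&(abs(P[...,1]-.05)<.2)&(P[...,2]>.26)&(P[...,2]<.35); print('lid top',P[B].mean(0))
print(goto([.6835,.026,.345],85.7))
```

```text
0.45239628126262776 [ 0.46425924 -0.16429053  0.31807559]
(array([0.4447, 0.4453]), np.float64(-23.2), 0.082, 0.045) (np.float64(-0.148), np.float64(0.342))
(array([ 0.5584, -0.0192]), np.float64(-4.5), 0.119, 0.041) (np.float64(0.001), np.float64(-0.1125))
(array([0.5637, 0.0539]), np.float64(-3.8), 0.12, 0.04) (np.float64(0.0007), np.float64(-0.0392))
(array([0.5704, 0.1271]), np.float64(-4.0), 0.12, 0.043) (np.float64(0.0018), np.float64(0.0343))
(array([0.5767, 0.2026]), np.float64(-4.2), 0.12, 0.043) (np.float64(0.0023), np.float64(0.1101))
(array([0.7709, 0.0317]), np.float64(86.3), 0.102, 0.013) (np.float64(0.209), np.float64(-0.0454))
lid top [0.68438229 0.02754806 0.28963164]
(array([-203.1,  209.9,  -28. ]), np.float64(89.7))
```

All four are in a neat row (basket x within 3 mm, spacing 73–76 mm). Now the lid.

>>> {"op": "apply_moves", "data": {"rows": [[42, [0, 0, -15], 6.9], [42, [0, 0, -15], 6.9], [42, [0, 0, 0], 6.9], [42, [0, 0, 0], 6.9], [42, [0, 0, 0], 6.9], [42, [0, 0, 0], 6.9], [42, [0, 0, 0], 6.9], [42, [0, 0, 0], 6.9], [42, [0, 0, 0], 6.9], [42, [0, 0, 0], 6.9]]}}

```text
clock: 42.25
ee_pos: [0.465, -0.162, 0.3477]
ee_rot: [[-0.283, 0.959, -0.0], [0.959, 0.283, 0.001], [0.001, -0.0, -1.0]]
contact_force: [0.6, 0.2, -1.0]
opening: 0.455
```

>>> {"op": "apply_moves", "data": {"rows": [[42, [0, 0, 0], 6.9], [42, [0, 0, 0], 6.9], [42, [0, 0, 0], 6.9], [50, [0, 0, 0], 0], [50, [0, 0, 0], 0]]}}

```text
clock: 42.67
ee_pos: [0.465, -0.1622, 0.3478]
ee_rot: [[0.065, 0.998, -0.0], [0.998, -0.065, 0.0], [0.0, -0.0, -1.0]]
contact_force: [0.0, -1.4, -0.3]
opening: 0.53
```

Run:
```python
from h import *
print(goto([.6815,.025,.345],85.7))
```

```text
(array([200.9, 203.9,   2.8]), np.float64(0.6))
```

>>> {"op": "apply_moves", "data": {"rows": [[50, [20, 20.4, 0], 0], [50, [20, 20.4, 0], 0], [50, [20, 20.4, 0], 0], [50, [20, 20.4, 0], 0], [50, [20, 20.4, 0], 0], [50, [20, 20.4, 0], 0], [50, [20, 20.4, 0], 0], [50, [20, 20.4, 0], 0], [50, [20, 20.4, 0], 0], [50, [20, 20.4, 0], 0]]}}

```text
clock: 43.5
ee_pos: [0.6831, 0.0242, 0.3477]
ee_rot: [[0.065, 0.998, -0.0], [0.998, -0.065, 0.0], [0.0, -0.0, -1.0]]
contact_force: [0.6, 0.4, -0.4]
opening: 0.544
```

>>> {"op": "apply_moves", "data": {"rows": [[50, [0, 0, 0], 0.5], [50, [0, 0, 0], 0]]}}

```text
clock: 43.67
ee_pos: [0.6828, 0.0242, 0.3461]
ee_rot: [[0.073, 0.997, -0.002], [0.997, -0.073, 0.0], [0.0, -0.002, -1.0]]
contact_force: [0.4, -0.6, 0.3]
opening: 0.543
```

Run:
```python
from h import *
print(goto([.6815,.025,.291],85.7),get_state()['ee_pos'])
```

```text
(array([ 0.7, -1.3, 55.1]), np.float64(0.1)) [0.68283562 0.02417778 0.34613882]
```

>>> {"op": "apply_moves", "data": {"rows": [[50, [0, -1.3, 15], 0], [50, [0, 0, 20], 0], [50, [0, 0, 15], 0], [50, [0, 0, 5], 0], [50, [0, 0, 0], 0], [5, [0, 0, 0], 0], [5, [0, 0, 0], 0], [5, [0, 0, 0], 0], [5, [0, 0, 0], 0], [5, [0, 0, 0], 0]]}}

```text
clock: 44.5
ee_pos: [0.6811, 0.0229, 0.2936]
ee_rot: [[0.078, 0.997, 0.001], [0.997, -0.078, -0.0], [0.0, 0.001, -1.0]]
contact_force: [0.4, -0.5, 0.2]
opening: 0.233
```

>>> {"op": "apply_moves", "data": {"rows": [[5, [0, 0, 0], 0], [5, [0, 0, 0], 0]]}}

```text
clock: 44.67
ee_pos: [0.6797, 0.023, 0.2932]
ee_rot: [[0.078, 0.997, -0.003], [0.997, -0.078, 0.0], [-0.0, -0.003, -1.0]]
contact_force: [-6.5, 0.2, 2.6]
opening: 0.13
```

Run:
```python
from h import *
s=get_state(); print(s['opening'],s['ee_pos'],s['contact_force'])
th=np.linspace(1.75,0,25); x=-215*np.cos(th); z=215*np.sin(th)
print([[0,float(round(a,1)),float(round(-b,1))] for a,b in zip(np.diff(x),np.diff(z))])
```

```text
0.1295646572640942 [0.67972574 0.02298633 0.2931784 ] [-6.48792354  0.23620856  2.57685072]
[[0, -15.5, -2.2], [0, -15.6, -1.1], [0, -15.7, 0.0], [0, -15.6, 1.2], [0, -15.5, 2.3], [0, -15.3, 3.4], [0, -15.0, 4.6], [0, -14.6, 5.6], [0, -14.2, 6.7], [0, -13.7, 7.7], [0, -13.1, 8.7], [0, -12.4, 9.6], [0, -11.7, 10.5], [0, -10.9, 11.3], [0, -10.0, 12.1], [0, -9.1, 12.8], [0, -8.2, 13.4], [0, -7.2, 13.9], [0, -6.1, 14.4], [0, -5.1, 14.8], [0, -4.0, 15.2], [0, -2.8, 15.4], [0, -1.7, 15.6], [0, -0.6, 15.7]]
```

>>> {"op": "apply_moves", "data": {"rows": [[5, [0, -15.5, -2.2], 0], [5, [0, -15.6, -1.1], 0], [5, [0, -15.7, 0], 0], [5, [0, -15.6, 1.2], 0], [5, [0, -15.5, 2.3], 0], [5, [0, -15.3, 3.4], 0], [5, [0, -15, 4.6], 0], [5, [0, -14.6, 5.6], 0]]}}

```text
clock: 45.33
ee_pos: [0.5585, 0.0322, 0.2799]
ee_rot: [[0.078, 0.997, 0.003], [0.997, -0.078, -0.001], [-0.0, 0.003, -1.0]]
contact_force: [-0.4, -1.7, 1.9]
opening: 0.131
```

>>> {"op": "apply_moves", "data": {"rows": [[5, [0, -14.2, 6.7], 0], [5, [0, -13.7, 7.7], 0], [5, [0, -13.1, 8.7], 0], [5, [0, -12.4, 9.6], 0], [5, [0, -11.7, 10.5], 0], [5, [0, -10.9, 11.3], 0], [5, [0, -10, 12.1], 0], [5, [0, -9.1, 12.8], 0]]}}

```text
clock: 46.0
ee_pos: [0.4634, 0.0397, 0.1999]
ee_rot: [[0.077, 0.997, 0.002], [0.997, -0.077, -0.001], [-0.0, 0.002, -1.0]]
contact_force: [0.7, -1.9, -0.1]
opening: 0.131
```

>>> {"op": "apply_moves", "data": {"rows": [[5, [0, -8.2, 13.4], 0], [5, [0, -7.2, 13.9], 0], [5, [0, -6.1, 14.4], 0], [5, [0, -5.1, 14.8], 0], [5, [0, -4, 15.2], 0], [5, [0, -2.8, 15.4], 0], [5, [0, -1.7, 13], 0], [5, [0, 0, 0], 0], [5, [0, 0, 0], 0]]}}

```text
clock: 46.75
ee_pos: [0.4282, 0.0425, 0.0995]
ee_rot: [[0.078, 0.997, -0.002], [0.997, -0.078, -0.0], [-0.0, -0.002, -1.0]]
contact_force: [-2.1, -0.6, 0.1]
opening: 0.133
```

Run:
```python
from h import *
s=get_state(); print(s['opening'],s['ee_pos'],s['contact_force'],goto([.427,.041,.0795],85.7))
```

```text
0.13321371671774174 [0.42818604 0.04249811 0.09948327] [-2.14937138 -0.57744872  0.0663626 ] (array([-1.6, -1. , 20. ]), np.float64(-0.2))
```

>>> {"op": "apply_moves", "data": {"rows": [[5, [0, -0.8, 10], 0], [5, [0, 0, 8], 0], [5, [0, 0, 3], 0], [5, [0, 0, 0], 0], [5, [0, 0, 0], 0], [5, [0, 0, 0], 0]]}}

```text
clock: 47.25
ee_pos: [0.4272, 0.0426, 0.0789]
ee_rot: [[0.078, 0.997, -0.002], [0.997, -0.078, -0.0], [-0.0, -0.002, -1.0]]
contact_force: [-5.4, -2.1, -0.6]
opening: 0.131
```

>>> {"op": "apply_moves", "data": {"rows": [[50, [0, 0, 0], 0], [50, [0, 0, 0], 0], [50, [0, 0, 0], 0], [50, [0, 0, -15], 0], [50, [0, 0, -35], 0], [50, [0, 0, -35], 0], [50, [0, 0, -35], 0], [50, [0, 0, 0], 0], [50, [0, 0, 0], 0]]}}

```text
clock: 48.0
ee_pos: [0.4296, 0.0427, 0.2008]
ee_rot: [[0.078, 0.997, 0.006], [0.997, -0.078, -0.0], [0.0, 0.006, -1.0]]
contact_force: [-0.1, 0.2, -1.2]
opening: 0.543
```

Run:
```python
from h import *
s=get_state(); print(s['opening'],s['ee_pos'],s['joint_pos'])
im,d=grab('top'); h=cv2.cvtColor(im,cv2.COLOR_RGB2HSV)
ims,ds=grab('scene'); hs=cv2.cvtColor(ims,cv2.COLOR_RGB2HSV)
P=cloud('scene',ds); m=(cv2.inRange(hs,(6,200,150),(16,255,255))>0)&(P[...,0]>.35)&(P[...,0]<.5)&(abs(P[...,1])<.2)&(P[...,2]>.05); print('grip',P[m].mean(0),m.sum())
m=(P[...,0]>.35)&(P[...,0]<.42)&(abs(P[...,1]-.18)<.05)&(P[...,2]>.1)&(P[...,2]<.14); print('knob',P[m].mean(0),P[m].max(0),m.sum())
cv2.imwrite('pics/s8.png',cv2.resize(ims[150:350,230:430,::-1],(590,590),interpolation=cv2.INTER_CUBIC))
print(goto([.3918,.188,.2],172))
```

```text
0.5431820246501129 [0.42956903 0.04265853 0.20081857] [-7.91517700e-02  2.13260411e-01  1.83500857e+00  3.40051797e-04
  1.08688574e+00 -1.42878770e-03]
grip [0.43366991 0.04668136 0.08402319] 16
knob [0.40252445 0.19440197 0.11816387] [0.41981283 0.20451086 0.13496257] 112
(array([142.1, -47.1,  -1.7]), np.float64(-86.5))
```

View pics/s8.png

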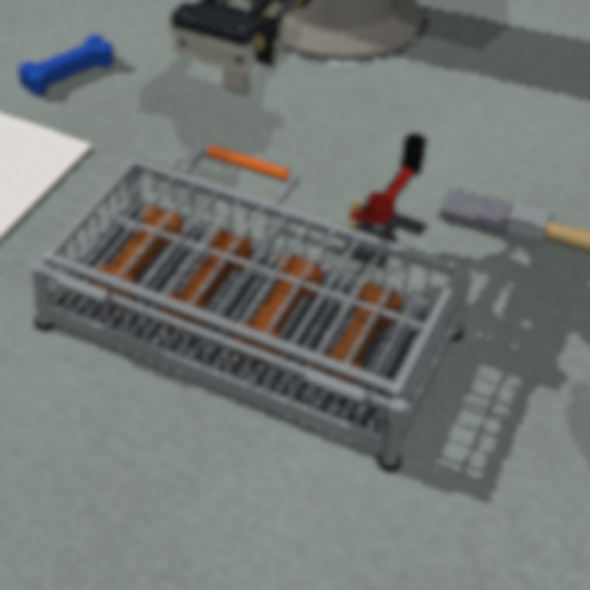

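Lid is shut over the four chews, with the cam lever still out (knob (413,150), post (376,205)). Now the cam.

>>> {"op": "apply_moves", "data": {"rows": [[50, [20, -6.7, 0], 0], [50, [20, -6.7, 0], 0], [50, [20, -6.7, 0], 0], [50, [20, -6.7, 0], 0], [50, [20, -6.7, 0], 0], [50, [20, -6.7, 0], 0], [50, [22, -6.7, 0], 0], [50, [0, 0, 0], -6.7], [50, [0, 0, 0], -6.7], [50, [0, 0, 0], -6.7]]}}

```text
clock: 48.93
ee_pos: [0.3913, 0.1882, 0.197]
ee_rot: [[-0.276, 0.961, -0.003], [0.961, 0.276, -0.001], [0.0, -0.003, -1.0]]
contact_force: [0.2, 0.0, -0.3]
opening: 0.546
```

>>> {"op": "apply_moves", "data": {"rows": [[50, [0, 0, 0], -6.7], [50, [0, 0, 0], -6.7], [50, [0, 0, 0], -6.7], [50, [0, 0, 0], -6.7], [50, [0, 0, 0], -6.7], [50, [0, 0, 0], -6.7], [50, [0, 0, 0], -6.7], [50, [0, 0, 0], -6.7], [50, [0, 0, 0], -6.7], [50, [0, 0, 0], -6]]}}

```text
clock: 49.77
ee_pos: [0.3915, 0.1877, 0.197]
ee_rot: [[-0.991, 0.135, -0.003], [0.135, 0.991, -0.001], [0.003, -0.001, -1.0]]
contact_force: [-0.0, -0.2, 0.8]
opening: 0.54
```

>>> {"op": "apply_moves", "data": {"rows": [[50, [0, 0, 0], 0], [50, [0, 0, 0], 0]]}}

```text
clock: 49.93
ee_pos: [0.3917, 0.1877, 0.1975]
ee_rot: [[-0.99, 0.144, -0.002], [0.144, 0.99, -0.001], [0.002, -0.001, -1.0]]
contact_force: [-0.1, 0.1, -0.0]
opening: 0.542
```

Run:
```python
from h import *
print(goto([.392,.190,.123],172),get_state()['ee_pos'])
```

```text
(array([-0.1,  2.4, 74.5]), np.float64(-0.3)) [0.39173317 0.18772407 0.19748626]
```

>>> {"op": "apply_moves", "data": {"rows": [[50, [0, 2.4, 25], 0], [50, [0, 0, 25], 0], [50, [0, 0, 15], 0], [50, [0, 0, 9], 0], [50, [0, 0, 0], 0], [32, [0, 0, 0], 0], [32, [0, 0, 0], 0], [32, [0, 0, 0], 0], [32, [0, 0, 0], 0]]}}

```text
clock: 50.68
ee_pos: [0.393, 0.1904, 0.1253]
ee_rot: [[-0.99, 0.141, 0.001], [0.141, 0.99, 0.0], [-0.001, 0.001, -1.0]]
contact_force: [0.4, 0.3, -0.1]
opening: 0.36
```

>>> {"op": "apply_moves", "data": {"rows": [[32, [-0.2, 5.5, 0], 4.5], [32, [-0.2, 5.5, 0], 4.5], [32, [-0.2, 5.5, 0], 4.5], [32, [-0.2, 5.5, 0], 4.5], [32, [-0.2, 5.5, 0], 4.5], [32, [-0.2, 5.5, 0], 4.5], [32, [-0.2, 5.5, 0], 4.5], [32, [-0.2, 5.5, 0], 4.5]]}}

```text
clock: 51.35
ee_pos: [0.4093, 0.2283, 0.1245]
ee_rot: [[-0.716, 0.698, -0.005], [0.698, 0.716, -0.003], [0.002, -0.005, -1.0]]
contact_force: [-7.2, -3.0, 3.4]
opening: 0.348
```

```bash
cat >> h.py <<'E'
def lev():
    s=get_state(); p=s['ee_pos'][:2]-np.array([.4615,.182]); R=s['ee_rot']
    return 'r',np.linalg.norm(p).round(4),'ang',(np.degrees(np.arctan2(p[1],p[0]))-85.6).round(1),'xang',np.degrees(np.arctan2(R[1,0],R[0,0])).round(1),s['ee_pos'].round(4),s['contact_force'].round(1)
E
python3 -c "
from h import *
print(lev())"
```

```text
('r', np.float64(0.0698), 'ang', np.float64(52.8), 'xang', np.float64(135.7), array([0.4093, 0.2283, 0.1245]), array([-7.2, -3. ,  3.4]))
```

>>> {"op": "apply_moves", "data": {"rows": [[32, [-0.2, 5.5, 0], 4.5], [32, [-0.2, 5.5, 0], 4.5], [32, [-0.2, 5.5, 0], 4.5], [32, [-0.2, 5.5, 0], 4.5], [32, [-0.2, 5.5, 0], 4.5], [32, [-0.2, 5.5, 0], 4.5]]}}

```text
clock: 51.85
ee_pos: [0.434, 0.2453, 0.1236]
ee_rot: [[-0.321, 0.947, -0.012], [0.947, 0.321, -0.004], [-0.0, -0.013, -1.0]]
contact_force: [-14.8, -2.2, 7.0]
opening: 0.352
```

>>> {"op": "apply_moves", "data": {"rows": [[32, [-0.2, 5.5, 0], 4.5], [32, [-0.2, 5.5, 0], 4.5], [32, [-0.2, 5.5, 0], 4.5], [32, [-0.2, 5.5, 0], 4.5], [32, [0, 0, 0], 0], [32, [0, 0, 0], 0], [32, [0, 0, 0], 0]]}}

```text
clock: 52.43
ee_pos: [0.4605, 0.2507, 0.1249]
ee_rot: [[-0.018, 1.0, 0.0], [1.0, 0.018, 0.0], [0.0, 0.0, -1.0]]
contact_force: [0.6, -0.2, 0.6]
opening: 0.348
```

```bash
python3 -c "
from h import *
print(lev())"
```

```text
('r', np.float64(0.0687), 'ang', np.float64(5.3), 'xang', np.float64(91.1), array([0.4605, 0.2507, 0.1249]), array([ 0.6, -0.2,  0.6]))
```

>>> {"op": "apply_moves", "data": {"rows": [[32, [0, 3, 0], 2.5], [32, [0, 3, 0], 2.5], [32, [0, 2, 0], 1], [32, [0, 0, 0], 0], [32, [0, 0, 0], 0]]}}

```text
clock: 52.85
ee_pos: [0.4685, 0.2505, 0.1247]
ee_rot: [[0.087, 0.996, -0.0], [0.996, -0.087, 0.0], [0.0, -0.0, -1.0]]
contact_force: [0.2, -0.4, 0.3]
opening: 0.348
```

```bash
python3 -c "
from h import *
print(lev())"
```

```text
('r', np.float64(0.0688), 'ang', np.float64(-1.4), 'xang', np.float64(85.0), array([0.4685, 0.2505, 0.1247]), array([ 0.2, -0.4,  0.3]))
```

>>> {"op": "apply_moves", "data": {"rows": [[32, [0, 2, 0], 0], [32, [0, 2, 0], 0], [32, [0, 0, 0], 0], [32, [0, 0, 0], 0], [32, [0, -4, 0], 0], [45, [0, 0, 0], 0], [45, [0, 0, 0], 0], [45, [0, 0, 0], 0]]}}

```text
clock: 53.52
ee_pos: [0.4688, 0.2505, 0.1248]
ee_rot: [[0.088, 0.996, 0.001], [0.996, -0.088, 0.0], [0.0, 0.001, -1.0]]
contact_force: [-0.3, 0.3, 0.8]
opening: 0.478
```

>>> {"op": "apply_moves", "data": {"rows": [[45, [0, 0, -20], 0], [45, [0, 0, -35], 0], [45, [0, 0, -35], 0], [45, [0, -35, -20], 0], [45, [0, -35, 0], 0], [45, [0, -35, 0], 0], [45, [0, 0, 0], 0], [45, [0, 0, 0], 0]]}}

```text
clock: 54.18
ee_pos: [0.3631, 0.26, 0.2353]
ee_rot: [[0.086, 0.996, 0.001], [0.996, -0.086, 0.0], [0.001, 0.001, -1.0]]
contact_force: [0.4, 1.1, 0.4]
opening: 0.488
```

Run:
```python
from h import *
im,d=grab('top'); ims,ds=grab('scene')
for n,i,b in(('t9',im,(160,275,150,300)),('s9',ims,(150,300,240,440))):
    cv2.imwrite(f'pics/{n}.png',cv2.resize(i[b[0]:b[1],b[2]:b[3],::-1],(780,598),interpolation=cv2.INTER_CUBIC))
h=cv2.cvtColor(im,cv2.COLOR_RGB2HSV); L=np.zeros(im.shape[:2],np.uint8); L[225:250,155:190]=255
m=cv2.inRange(h,(0,0,0),(180,255,45))&L; P=maskpts('top',m,.128); print('knob',P.mean(0),cv2.minAreaRect(P.astype(np.float32)))
hs=cv2.cvtColor(ims,cv2.COLOR_RGB2HSV);P=cloud('scene',ds)
m=(abs(P[...,0]-.466)<.03)&(abs(P[...,1]-.25)<.03)&(P[...,2]>.11); print('knob top z',np.percentile(P[m][:,2],[50,90,98]),P[m].mean(0))
```

```text
knob [0.45534805 0.26397268] ((0.4538826048374176, 0.26276668906211853), (0.04126347228884697, 0.030241522938013077), 85.0539779663086)
knob top z [0.3106155  0.32730326 0.32825551] [0.45637358 0.25140669 0.28679725]
```

View pics/t9.png

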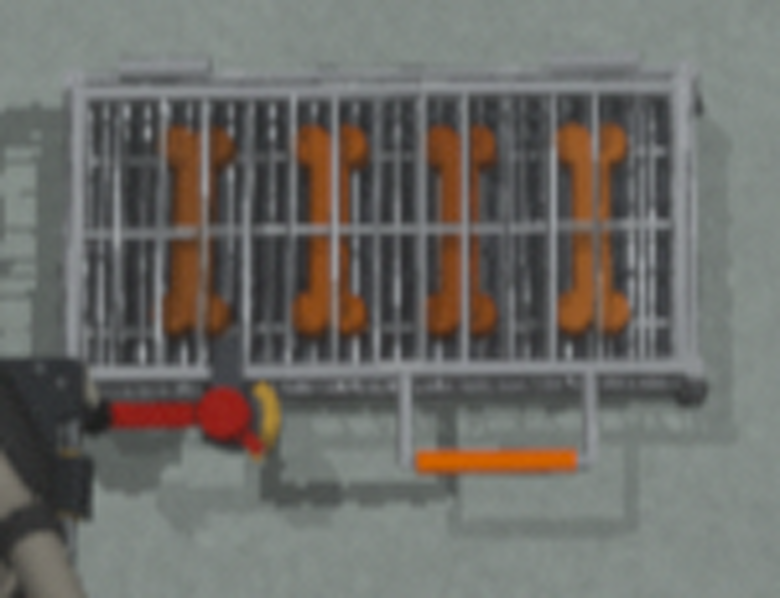

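View pics/s9.png

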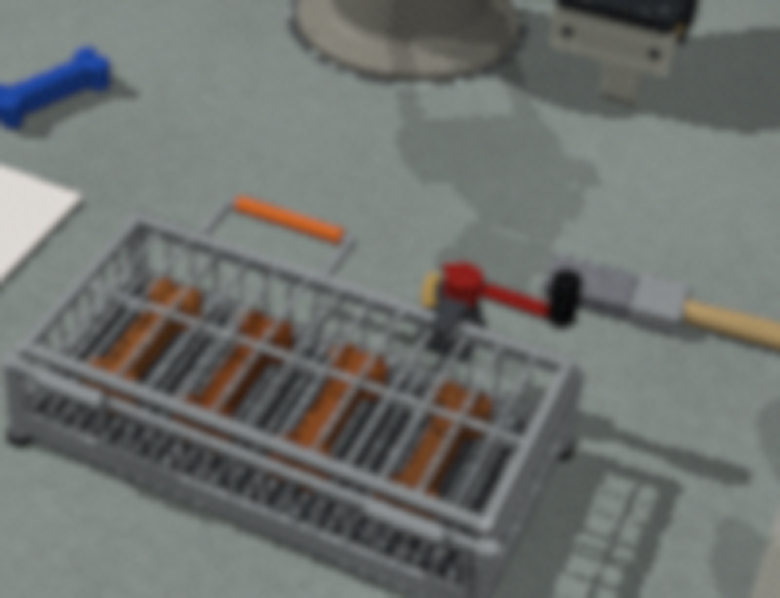

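The final view matches the start: post (223,412), lever along the front, tongue over the lid bar, and all four chews straight. I'll compare the lever pixels with the initial pictures, then hand in.

Run:
```python
from h import *
def red(i,b):
    i=i[b[0]:b[1],b[2]:b[3]]; h=cv2.cvtColor(i,cv2.COLOR_BGR2HSV)
    m=cv2.inRange(h,(0,150,60),(3,255,255))|cv2.inRange(h,(174,150,60),(180,255,255)); v,u=np.nonzero(m); return u.mean().round(2),v.mean().round(2),len(u)
a=cv2.imread('pics/s0.png'); b=grab('scene')[0][:,:,::-1].copy(); B=(205,245,345,400)
print(red(a,B),red(b,B))
print(red(cv2.imread('pics/c1.png'),(350,480,110,300)),red(cv2.imread('pics/t9.png'),(350,480,110,300)))
im=grab('top')[0]
s=get_state(); print(s['ee_pos'],s['contact_force'])
```

```text
(np.float64(18.89), np.float64(17.43), 114) (np.float64(18.57), np.float64(17.26), 123)
(np.float64(84.56), np.float64(65.63), 4274) (np.float64(84.24), np.float64(65.73), 4390)
[0.36520716 0.25974263 0.23457389] [0.93392319 0.26817521 0.17833948]
```

Lever position matches the locked start to within 0.3 px in both views.

```bash
python3 -c "
from plant import hand_in
print(hand_in())"
```

```text
the job is handed in; nothing more can be done
None
```

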